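# Clamp the bonded pieces in the screw press

### The arm

A 6-joint arm with a two-finger parallel gripper is mounted at the origin on the work surface. World frame = base frame: x ahead of the robot, y to its left, z up, the work surface at z = 0. Lengths are in mm, angles in rad, forces in N, time in s.
With the tool pointing down it reaches from about 150 to 775 mm from the base axis. Payload 6.1 kg.
Tool frame: the origin (TCP) lies on the centre line of the jaws, within the pads' length; the fingertips stand 17 mm ahead of it and the grasp point (between the pads) lies 2 mm behind it (manip.tip_extent is the distance from the TCP to the fingertips, in mm); z points along the fingers, y is the line along which they close (so a half turn about z gives the same grasp; the last joint's range is limited). The gripper opens to 85 mm and grips with 20 to 120 N. Pads are 22 mm wide; open, the fingers measure 114 mm over their backs; the gripper's body (76 mm by 85 mm) begins 54 mm behind the grasp point. The pads swing forward as they close: fully open they stand 13 mm farther back than shut.
Start: joints at [-1.178, 0.126, -0.04, 1.405, 0, 1.571], TCP at [200.95, -485.002, 210.295] pointing down, gripper open.
Joint ranges: [-2.72, 2.72], [-0.95, 1.95], [-1.27, 1.35], [-1.78, 2.02], [-1.46, 1.47], [-3.14, 3.14]. Speed limits (rad/s): [2.39, 2.39, 3.01, 3.14, 3.14, 3.14].

### API

Orientations are given as a unit quaternion [x, y, z, w].
In Python, from cell import manip, optics, nets gives the robot as it stands.
- The arm moves only by the tool carry_out, never from a script. Its argument "series" is a list that holds one entry, the list of rows, each a list of 7 numbers: the shift along the tool's x, y, z in units of 40 mm (1.0 is 40 mm), then the turn, a rotation vector about the tool's x, y, z in units of 120 degrees (1.0 is 120 degrees), then the opening, from 0 (shut) to 1 (fully open). A call has 1 to 5 rows; each row shifts and turns the commanded pose from where the row before left it, along the tool's axes as they then stand; what a row does not reach is not made up. A row lasts 1/8 s, in which the tool goes at most 62.5 mm and 10.7 degrees, less where a joint would pass 70% of its speed; a pose out of reach is approached as far as the arm can. A call with a number of a shift or a turn outside -1 to 1 is refused whole. A call with a gripper value outside its range is refused whole. The fingers move at their own pace and stop on an object; the grip force is fixed at half the most. Time passes only in rows, so rows that do not move let the fingers close. It gives the time, the measured TCP pose, the force, the opening and the grip force at its end, in the units of the state.
- manip.get_state(): the state, without advancing time (a new reading comes with each control period).
- optics.get_image(name): name is "side" or "top"; returns the picture (480x640x3 uint8, red, green, blue); there is no depth.
- optics.camera_params(name): a dict with "fx", "fy", "cx", "cy" (pixels), "cam_to_world" (4x4, takes a point from camera to world coordinates). Camera axes: x right, y up, looking along -z (the intrinsics and any distortion apply to the point x, -y, -z); pixel columns grow to the right and rows downward; lengths in mm; the calibration is good to about 2 mm. A picture is of the moment at which its call begins. camera_params takes no time and is no camera call.
- manip.hand_in(): hands the job in; it is judged then, once.
Trained networks look in the newest picture that a camera, given by its name, has taken for a name from the list of things; names that differ only in an ending like _2 or _b are one class to them, and where a whole thing is asked for, a point or a joint stands for the part that bears it (a point fixed in the world has none). Each returns a list of dicts, best first, with "confidence" (0 to 1); they miss things now and then, are a little off and sometimes report something else, mostly with a low value. They report only what shows in the picture. A call takes as long as a camera call.
- nets.cut_out(name, camera): "region" (480x640 bool, what is visible of it) and "location" ([column, row] in pixels, amid what is visible of it).
The state is a dict: "t": time; "joint_pos": joint angles; "qd": joint speeds; "joint_torque": joint torques, N m; "tcp_pos": TCP position; "orientation": TCP orientation; "force": force on the tool from outside, world axes, zero at the start; "torque": the same for the moment, N m; "opening": finger opening in mm; "grip_force": force on a finger pad.
Only numpy, scipy, OpenCV 4.12 (cv2) and the standard library are available. Lean on these libraries where they do the work, as an engineer would, in place of code of your own. Each camera call takes 0.05 s, during which the arm holds its last target. There are 200 camera calls.

### The job

Open the little screw press first: turn its T-handle anticlockwise, half turn after half turn, right up to its top stop; then draw its loading tray right out, take every round solid brass-topped piece from the compartment bin and set each flat, either face up, in a pocket of the tray of its own; the square piece and the collar with a hole stay in the bin. Then push the tray fully home under the pad and screw the T-handle down clockwise all the way to its bottom stop, so that all the pieces are left clamped. Leave the other things on the bench where they are.

Things in the scene. Friction and masses are not known exactly. Their poses are not given: they have to be found in the camera images.
- slug1: round two-layer piece (steel underside, brass top), a plain solid disc 28 mm across and 16 mm tall, no hole; origin at its very centre (8 mm above its underside), z along its axis; either face may be up. Up to four such pieces exist; those absent are None
- slug2: round two-layer piece (steel underside, brass top), a plain solid disc 28 mm across and 16 mm tall, no hole; origin at its very centre (8 mm above its underside), z along its axis; either face may be up. Up to four such pieces exist; those absent are None
- slug3: round two-layer piece (steel underside, brass top), a plain solid disc 28 mm across and 16 mm tall, no hole; origin at its very centre (8 mm above its underside), z along its axis; either face may be up. Up to four such pieces exist; those absent are None
- slug4: round two-layer piece (steel underside, brass top), a plain solid disc 28 mm across and 16 mm tall, no hole; origin at its very centre (8 mm above its underside), z along its axis; either face may be up. Up to four such pieces exist; those absent are None
- square: bonded piece of the same two layers but square, 26 x 26 x 16 mm; origin at the centre of its underside; stays in the bin
- collar: brass collar 28 mm across, 16 mm tall, with a 16 mm hole; origin at the centre of its underside; stays in the bin
- bin_floor (a point): centre of the inner floor (4 mm above the bench) of the fixed grey compartment bin, 134 mm (x) by 198 mm (y), 2 by 3 compartments of about 61 by 61 mm; walls only 8 mm above the inner floor, so pieces stand 8 mm proud of them and can be gripped above the walls; axes along the bin's sides, z up.
- tray_floor (a point): centre of the upper side of the floor of the press's aluminium tray, 23 mm above the bench; x along the tray, +y the way it slides out, z up. Tray 154 mm (x) by 46 mm (y); four pockets in a row at x = -55.5, -18.5, 18.5, 55.5 mm, y = 0, each about 34 by 37 mm, walls 5 mm high; the rails beside it are no higher
- tray_knob (a point): centre of the tray's upright black knob (16 mm diameter, 36 mm tall, top 18 mm above this point), on a thin rod 150 mm in front (+y of the tray) of the tray's middle; this point is 41 mm above the bench; can be gripped from above to pull or push the tray
- tray (a joint): how far the tray is out, m: 0 home under the pad, 0.16 right out (stop); friction about 2 N, stays where left
- handle_hub (a point): middle of the T-handle's cross bar, on the vertical screw axis, 166 mm above the bench at screw 0. Bar: 10 mm round steel rod, 16 mm ball at each end, hub 24 mm wide and 26 mm tall. Below it the beam (230 mm along the tray's x, 42 mm deep, top 121 mm above the bench, post nuts to 131 mm at 100 mm from the axis)
- handle_end_a (a point): centre of the ball at one end of the T-handle's bar, 62 mm from the axis; the bar can be gripped from above at 25 to 52 mm from the axis
- handle_end_b (a point): centre of the ball at the other end of the bar, 62 mm from the axis
- screw (a joint): turn of the T-handle, rad: 0 fully up, growing clockwise seen from above, 9.0 at its stop fully down; it stays where left (friction about 0.09 N m). The screw sinks 1.56 mm per rad; the pad meets the pieces at about 5.8 rad and its springs take up the rest
- pad: flat sprung steel pressing pad under the screw, 150 mm by 36 mm; origin at the centre of its underside, which is 48 mm above the bench (9 mm above the pieces in the tray) at screw 0
- glue: white glue bottle 34 mm wide, 100 mm tall, bystander; origin under its centre
- driver: small screwdriver lying on the bench, bystander
- hammer: hammer lying on the bench, bystander
- pot: blue ceramic pot 72 mm wide, 85 mm tall, bystander; origin under its centre
- steel_block: flat steel bench block 70 x 70 x 22 mm, bystander; origin under its centre
- jar: black jar with blue cap 60 mm wide, 75 mm tall, bystander; origin under its centre
- marker: flat-sided marker pen 130 mm long lying on the bench, bystander

How it is judged:
By the outcome, as a careful person would: the job done as asked, in the order asked, and still so for the second after the job is handed in, with the robot touching nothing.
Of slug1, slug2, slug3, slug4 only 2 to 4 are there at a start; the rules pass over those that are not, and their reading is None.
At some moment in a run one of slug1, slug2, slug3, slug4 may be knocked a few centimetres aside while the robot is not near it.
Once in a run the grip may slacken for a moment while it holds something.
It also fails if it takes over 210 s, if anything falls off the work surface, if the arm or the gripper's body presses on something with over 40 N, if the wrist force passes 120 N, or if a joint passes its speed limit or range.

## Working session

There is one attempt and no reset: what is moved stays moved. The work goes in short steps, Python scripts to look and compute and a tool call to move; the robot and the scene stay as the last step left them, time stands still between calls to the robot, and variables do not carry over. Pictures are saved under pics/ and viewed, at most 14 in all, crops included, and the job is handed in when it is done.

Besides the shell and the picture viewer there is one more tool, called after "Emit:" by a JSON object that holds its "op" and its "data". carry_out: Moves the arm, as the interface text tells. Shifts and turns lie within -1 to 1; 1 stands for 40 mm of shift or 120 degrees of turn. Its arguments: {"type":"object","properties":{"series":{"type":"array"}},"required":["series"]}

```bash
ls; mkdir -p pics; python3 - <<'E'
from cell import manip, optics, nets
import cv2
for c in ("top","side"):
    im=optics.get_image(c); cv2.imwrite(f"pics/{c}0.png",im[:,:,::-1])
    p=optics.camera_params(c); print(c,p)
    for n in ["slug1","square","collar","tray_knob","tray","handle_hub","handle_end_a","bin_floor","pad","screw","tray_floor"]:
        try: print(n,[(round(d["confidence"],2),[round(float(v),1) for v in d["location"]],int(d["region"].sum())) for d in nets.cut_out(n,c)][:6])
        except Exception as e: print(n,e)
print(manip.get_state())
E
```

```text
pics
top {'fx': 493.5027173608511, 'fy': 493.5027173608511, 'cx': 314.7610346220912, 'cy': 237.5949070134918, 'cam_to_world': array([[-5.05980602e-03,  9.94990068e-01, -9.98456935e-02,
         4.52188189e+02],
       [-9.99729868e-01, -2.76821138e-03,  2.30765723e-02,
         1.10583086e+01],
       [ 2.26845663e-02,  9.99354850e-02,  9.94735296e-01,
         1.35196858e+03],
       [ 0.00000000e+00,  0.00000000e+00,  0.00000000e+00,
         1.00000000e+00]])}
slug1 [(0.64, [374.9, 244.5], 988), (0.63, [221.9, 273.8], 74), (0.36, [394.3, 241.2], 214)]
square [(0.42, [195.9, 255.8], 85), (0.2, [141.8, 295.5], 547)]
collar []
tray_knob [(0.78, [373.8, 243.5], 976)]
tray []
handle_hub [(0.48, [398.6, 235.3], 281)]
handle_end_a [(0.5, [397.2, 241.0], 264)]
bin_floor [(0.67, [195.1, 254.1], 97), (0.55, [223.8, 265.8], 3347), (0.15, [243.4, 186.2], 683)]
pad [(0.69, [385.3, 231.2], 48)]
screw [(0.73, [397.8, 240.9], 262)]
tray_floor [(0.89, [375.9, 248.1], 894), (0.55, [285.3, 180.3], 169)]
side {'fx': 500.6879201376927, 'fy': 500.6879201376927, 'cx': 328.6038671667422, 'cy': 238.765938
[... 957 characters left out ...]
s': array([-1.17800562e+00,  1.25780449e-01, -3.96174001e-02,  1.40541829e+00,
        2.64449412e-05,  1.57082784e+00]), 'qd': array([ 5.46801773e-04, -2.10887117e-03, -1.01978410e-04,  4.21697206e-04,
        8.87904343e-04, -8.08325188e-06]), 'joint_torque': array([ 2.25189433e-03, -4.35722172e+01,  3.53093755e+01,  1.40980042e-03,
        2.16140586e-05,  9.17692120e-06]), 'tcp_pos': array([ 200.94801988, -484.98386747,  210.29681564]), 'orientation': array([ 9.80779416e-01,  1.95119803e-01,  1.10350793e-05, -1.22959316e-05]), 'force': array([ 0.17370402, -0.71664436, -0.29072466]), 'torque': array([-0.01509034, -0.03940435,  0.02510444]), 'grip_force': 0.0, 'opening': 85.46712391046236}
```

View pics/top0.png

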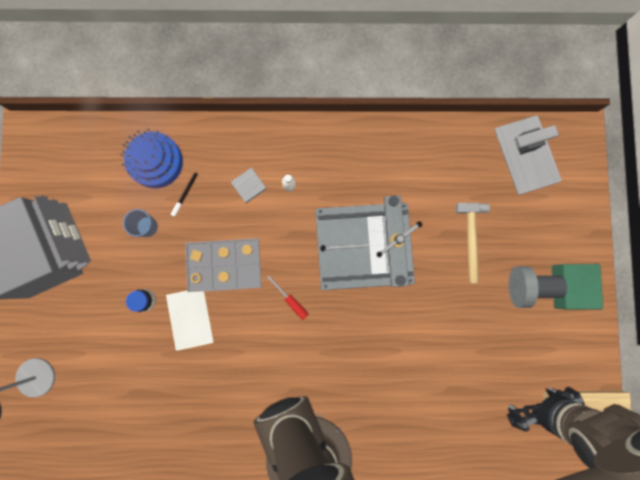

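View pics/side0.png

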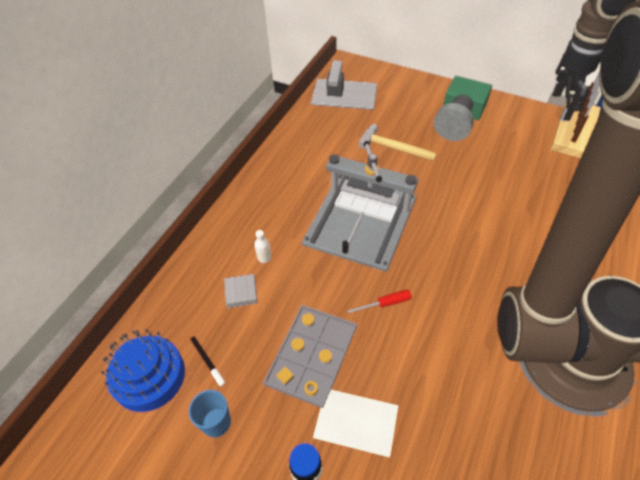

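```bash
cat > h.py <<'E'
import numpy as np, cv2
from cell import manip, optics, nets
from scipy.spatial.transform import Rotation as R
def ray(cam,uv):
    p=optics.camera_params(cam); M=np.array(p["cam_to_world"])
    d=M[:3,:3]@np.array([(uv[0]-p["cx"])/p["fx"],-(uv[1]-p["cy"])/p["fy"],-1.0]); return M[:3,3],d
def atz(cam,uv,z):
    o,d=ray(cam,uv); return o+d*(z-o[2])/d[2]
def tri(uv1,uv2):
    o1,d1=ray("top",uv1);o2,d2=ray("side",uv2)
    s=np.linalg.lstsq(np.c_[d1,-d2],o2-o1,rcond=None)[0]
    a=o1+d1*s[0];b=o2+d2*s[1]; return (a+b)/2,np.linalg.norm(a-b)
def proj(cam,P):
    p=optics.camera_params(cam);M=np.array(p["cam_to_world"]);q=M[:3,:3].T@(np.asarray(P,float)-M[:3,3])
    return np.array([p["cx"]+p["fx"]*q[0]/-q[2],p["cy"]-p["fy"]*q[1]/-q[2]])
def grab(cam,name=None):
    im=optics.get_image(cam)
    if name: cv2.imwrite(f"pics/{name}.png",im[:,:,::-1])
    return im
def yellow(im,minarea=15):
    h=cv2.cvtColor(im,cv2.COLOR_RGB2HSV); m=cv2.inRange(h,(15,130,120),(30,255,255))
    n,l,s,c=cv2.connectedComponentsWithStats(m)
    return [(c[i],int(s[i,4])) for i in range(1,n) if s[i,4]>=minarea]
def crop(im,x0,x1,y0,y1,k): return cv2.resize(im[y0:y1,x0:x1,::-1],None,fx=k,fy=k,interpolation=cv2.INTER_CUBIC)
def st():
    s=manip.get_state(); r=R.from_quat(s["orientation"]).as_matrix()
    print("t",round(s["t"],2),"tcp",s["tcp_pos"].round(1),"yawx",round(float(np.degrees(np.arctan2(r[1,0],r[0,0]))),1),"tilt",round(float(np.degrees(np.arccos(-r[2,2]))),2),"F",s["force"].round(1),"T",s["torque"].round(2),"op",round(s["opening"],1),"gf",round(float(s["grip_force"]),1),"j",s["joint_pos"].round(2))
    return s
E
python3 - <<'E'
from h import *
t=cv2.imread("pics/top0.png")[:,:,::-1].copy(); s=cv2.imread("pics/side0.png")[:,:,::-1].copy()
for c,a in yellow(t):
    if 180<c[0]<430 and 190<c[1]<295: print("top",c.round(1),a,atz("top",c,20).round(1))
for c,a in yellow(s):
    if 260<c[0]<400 and 150<c[1]<410: print("side",c.round(1),a,atz("side",c,20).round(1))
A=crop(t,312,432,190,295,6); B=crop(s,295,425,145,275,4)
cv2.imwrite("pics/c1.png",A); cv2.imwrite("pics/c2.png",B)
E
```

```text
top [246.8 249.3] 40 [554.6 163.7  20. ]
top [223.3 252. ] 41 [547.4 226.9  20. ]
top [195.9 255.3] 48 [538.8 300.   20. ]
top [223.1 276.1] 41 [482.7 226.4  20. ]
side [368.9 171.1] 40 [ 606.3 -314.5   20. ]
side [307.7 319. ] 102 [553.3 165.4  20. ]
side [297.4 344. ] 109 [546.3 228.3  20. ]
side [325.  355.5] 119 [481.3 227.1  20. ]
side [284.6 375.2] 154 [537.8 301.2  20. ]
side [310.8 387.9] 107 [477.1 302.2  20. ]
```

View pics/c1.png

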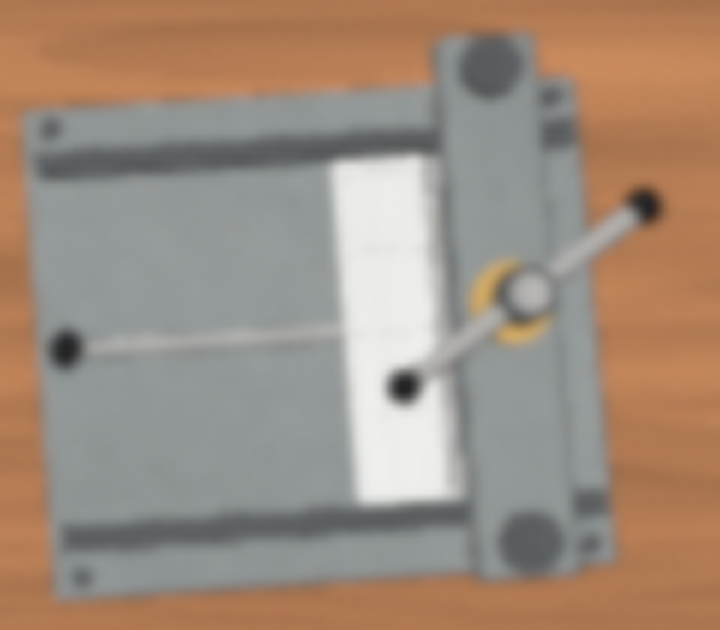

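View pics/c2.png

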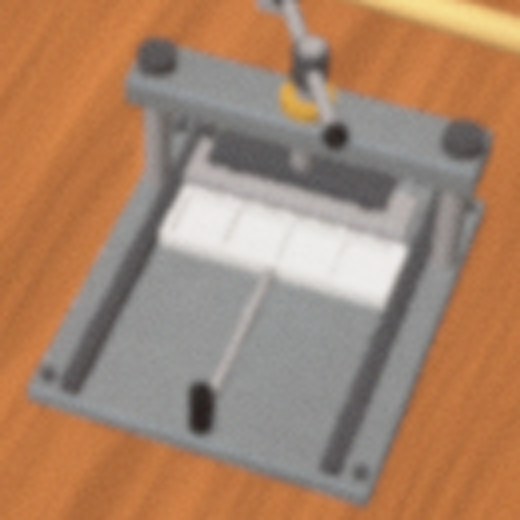

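```bash
python3 - <<'E'
from h import *
px=lambda x,y:(312+x/6-.4,190+y/6-.4)
sx=lambda x,y:(295+x/4-.4,145+y/4-.4)
n1=atz("top",px(490,66),131);n2=atz("top",px(531,543),131)
print("nuts",n1,n2,(n1+n2)/2,np.linalg.norm(n1-n2),np.degrees(np.arctan2(*(n2-n1)[:2][::-1])))
print("nuts side",[atz("side",sx(*p),131).round(1) for p in ((156,55),(465,140))])
print("hub tri",tri(px(530,292),sx(312,52)))
print("end tri",tri(px(404,386),sx(334,134)))
for z in (155,160,166): print(z,[atz("top",px(*p),z).round(1) for p in ((404,386),(644,206))],atz("top",px(530,292),z+13).round(1), atz("side",sx(334,134),z).round(1))
print("knob",atz("top",px(66,350),59).round(1), tri(px(66,350),sx(205,387)))
for k in ((48,130),(82,578),(551,95),(591,543)): print("base",atz("top",px(*k),12).round(1))
st()
E
```

```text
nuts [ 667.71094553 -215.25165243  131.        ] [ 468.40330201 -228.04402079  131.        ] [ 568.05712377 -221.64783661  131.        ] 199.717754480571 -176.32756324732048
nuts side [array([ 666.6, -214.3,  131. ]), array([ 465.9, -225.4,  131. ])]
hub tri (array([ 568.08537931, -223.6437569 ,  164.6308104 ]), np.float64(2.226707646005916))
end tri (array([ 531.64331914, -172.62501692,  157.33752006]), np.float64(0.15711203143660635))
155 [array([ 531.9, -173. ,  155. ]), array([ 605.4, -272.9,  155. ])] [ 568.8 -222.7  168. ] [ 532.3 -174.8  155. ]
160 [array([ 531.5, -172.2,  160. ]), array([ 604.7, -271.7,  160. ])] [ 568.3 -221.7  173. ] [ 530.8 -170.2  160. ]
166 [array([ 531.1, -171.3,  166. ]), array([ 603.9, -270.3,  166. ])] [ 567.7 -220.5  179. ] [ 528.9 -164.6  166. ]
knob [554.6 -39.4  59. ] (array([554.04197964, -39.6495575 ,  58.13834957]), np.float64(1.2986913230398849))
base [659.3 -33.7  12. ]
base [455.2 -47.8  12. ]
base [ 675.2 -265.2   12. ]
base [ 469.9 -278.6   12. ]
t 1.2 tcp [ 200.9 -485.   210.3] yawx 22.5 tilt 0.0 F [ 0.2 -0.7 -0.3] T [-0.02 -0.04  0.03] op 85.5 gf 0.0 j [-1.18  0.13 -0.04  1.41  0.    1.57]
```

Emit:
{"op": "carry_out", "data": {"series": [[[1, -0.23, -0.05, 0, 0, 0, 1], [1, -0.23, -0.05, 0, 0, 0, 1], [1, -0.23, -0.05, 0, 0, 0, 1], [1, -0.23, -0.05, 0, 0, 0, 1], [1, -0.23, -0.05, 0, 0, 0, 1]]]}}

```text
t: 1.82
tcp_pos: [369.1, -365.1, 220.4]
orientation: [0.981, 0.195, 0.0, 0.0]
force: [0.2, -0.8, -0.9]
opening: 85.6
grip_force: 0.0
```

Emit:
{"op": "carry_out", "data": {"series": [[[1, -0.23, -0.05, 0, 0, 0, 1], [1, -0.23, -0.05, 0, 0, 0, 1], [1, -0.23, -0.05, 0, 0, 0, 1], [1, -0.23, -0.05, 0, 0, 0, 1], [1, -0.23, -0.05, 0, 0, 0, 1]]]}}

```text
t: 2.45
tcp_pos: [536.3, -246.0, 230.3]
orientation: [0.981, 0.195, 0.0, 0.0]
force: [0.0, -0.6, -0.4]
opening: 85.6
grip_force: 0.0
```

Emit:
{"op": "carry_out", "data": {"series": [[[1, -0.23, 0, 0, 0, 0, 1], [0, 0, 0, 0, 0, -0.085, 1], [0, 0, 0, 0, 0, -0.085, 1], [0, 0, 0, 0, 0, -0.085, 1], [0, 0, 0, 0, 0, -0.085, 1]]]}}

```text
t: 3.08
tcp_pos: [568.8, -223.0, 230.2]
orientation: [0.85, 0.527, -0.0, -0.0]
force: [-0.9, 0.6, -0.0]
opening: 85.3
grip_force: 0.0
```

Emit:
{"op": "carry_out", "data": {"series": [[[0, 0, 0, 0, 0, -0.085, 1], [0, 0, 0, 0, 0, -0.085, 1], [0, 0, 0, 0, 0, -0.085, 1], [0, 0, 0, 0, 0, -0.085, 1], [0, 0, 0, 0, 0, 0, 1]]]}}

```text
t: 3.7
tcp_pos: [568.7, -223.1, 230.2]
orientation: [0.616, 0.788, -0.0, -0.0]
force: [0.4, 0.1, -0.6]
opening: 85.8
grip_force: 0.0
```

```bash
python3 -c "
from h import *
s=st()"
```

```text
t 3.7 tcp [ 568.7 -223.1  230.2] yawx 104.0 tilt 0.01 F [ 0.4  0.1 -0.6] T [-0.01  0.02  0.04] op 85.8 gf 0.0 j [-0.37  0.3   0.21  1.49  0.    0.95]
```

Emit:
{"op": "carry_out", "data": {"series": [[[0, 0, 0, 0, 0, -0.0625, 1], [0, 0, 0, 0, 0, -0.0625, 1], [0, 0, 0, 0, 0, -0.0625, 1], [0, 0, 0.87, 0, 0, 0, 1], [0, 0, 0.87, 0, 0, 0, 1]]]}}

```text
t: 4.32
tcp_pos: [569.1, -223.2, 160.3]
orientation: [0.451, 0.893, 0.0, 0.001]
force: [-0.0, 0.0, 0.6]
opening: 85.2
grip_force: 0.0
```

Emit:
{"op": "carry_out", "data": {"series": [[[0, 0, 0, 0, 0, 0, 0], [0, 0, 0, 0, 0, 0, 0], [0, 0, 0, 0, 0, 0, 0], [0, 0, 0, 0, 0, 0, 0], [0, 0, 0, 0, 0, 0, 0]]]}}

```text
t: 4.95
tcp_pos: [569.0, -223.2, 161.3]
orientation: [0.449, 0.893, 0.0, 0.0]
force: [0.8, -0.3, 0.5]
opening: -0.2
grip_force: 0.0
```

```bash
python3 -c "
from h import *
s=st()
cv2.imwrite('pics/c3.png',np.hstack([crop(grab('top'),370,430,210,270,6),crop(grab('side'),340,410,130,200,6)[:360]]))"
```

```text
t 4.95 tcp [ 569.  -223.2  161.3] yawx 126.6 tilt 0.06 F [ 0.8 -0.3  0.5] T [-0.02  0.06  0.02] op -0.2 gf 0.0 j [-0.37  0.29  0.06  1.34  0.    0.56]
```

View pics/c3.png

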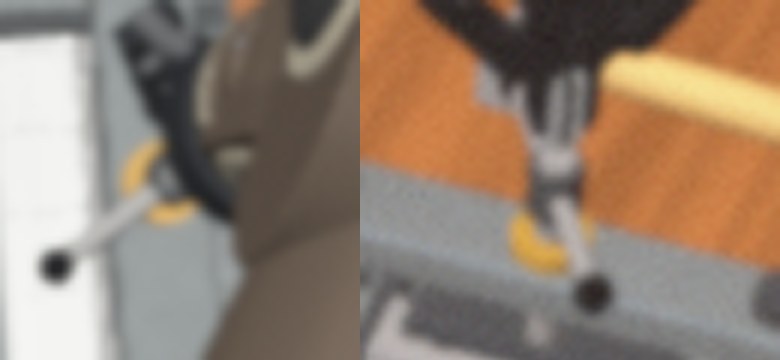

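```bash
python3 -c "
from h import *
for n,P in dict(tip=(569,-223.2,144),tcp=(569,-223.2,161),hubtop=(568,-222,170),hubmid=(568,-222,157),hubbot=(568,-222,144),beam=(568,-222,121)).items():
    t=proj('top',P);s=proj('side',P); print(n,t.round(1),((t-[370,210])*6).round(),((s-[340,130])*6+[360,0]).round())
"
```

```text
tip [398.3 239.2] [170. 175.] [547. 202.]
tcp [399.6 238.5] [178. 171.] [550. 172.]
hubtop [399.8 238.5] [179. 171.] [552. 158.]
hubmid [398.8 239. ] [173. 174.] [550. 182.]
hubbot [397.8 239.6] [167. 177.] [549. 205.]
beam [396.  240.4] [156. 183.] [546. 245.]
```

```bash
python3 -c "
from h import *
print(manip.tip_extent, [a for a in dir(manip) if a[0]!='_'])
ims=[crop(np.mean([grab(c) for _ in range(4)],0).astype(np.uint8),*b,10) for c,b in (('top',(372,412,215,265)),('side',(352,392,135,185)))]
cv2.imwrite('pics/c4.png',np.hstack(ims)); st()"
```

```text
17.0 ['PlanningError', 'get_state', 'hand_in', 'tip_extent']
t 5.45 tcp [ 568.7 -223.1  160.7] yawx 126.6 tilt 0.01 F [ 0.4 -0.7 -0.1] T [-0.01  0.02 -0.03] op 0.2 gf 0.0 j [-0.37  0.29  0.06  1.34  0.    0.56]
```

View pics/c4.png

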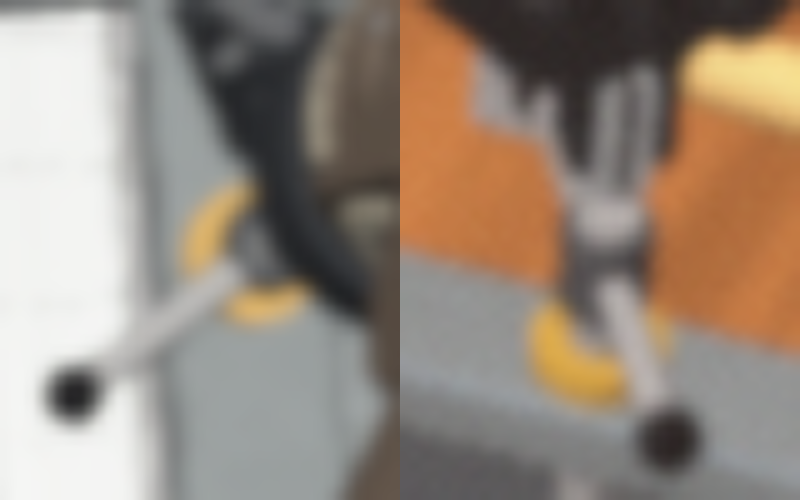

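Emit:
{"op": "carry_out", "data": {"series": [[[0, 0, 0, 0, 0, 0, 0.6], [0, 0, 0, 0, 0, 0, 0.6], [0, 0, 0, 0, 0, 0, 0.6], [0, 0, -1, 0, 0, 0, 0.6], [1, 0, 0, 0, 0, 0, 0.6]]]}}

```text
t: 6.08
tcp_pos: [547.1, -192.4, 203.2]
orientation: [0.45, 0.893, 0.0, 0.003]
force: [-0.7, 1.2, -1.4]
opening: 51.1
grip_force: 0.0
```

Emit:
{"op": "carry_out", "data": {"series": [[[0.02, 0, 0.57, 0, 0, 0, 0.6], [0, 0, 0.57, 0, 0, 0, 0.6], [0, 0, 0, 0, 0, 0, 0], [0, 0, 0, 0, 0, 0, 0], [0, 0, 0, 0, 0, 0, 0]]]}}

```text
t: 6.7
tcp_pos: [545.0, -190.6, 156.2]
orientation: [0.449, 0.893, 0.0, 0.001]
force: [-0.5, -0.0, -0.1]
opening: 0.1
grip_force: 0.0
```

```bash
python3 -c "
from h import *
s=st()"
```

```text
t 6.7 tcp [ 545.  -190.6  156.2] yawx 126.6 tilt 0.09 F [-0.5 -0.  -0.1] T [ 0.01 -0.01 -0.01] op 0.1 gf 0.0 j [-0.34  0.23 -0.03  1.31  0.    0.6 ]
```

```bash
python3 -c "
from h import *
ims=[crop(np.mean([grab(c) for _ in range(3)],0).astype(np.uint8),*b,8) for c,b in (('top',(368,418,200,270)),('side',(345,395,120,190)))]
for P in ((545,-190.6,139),(545,-190.6,156)):
    t=(proj('top',P)-[368,200])*8; s=(proj('side',P)-[345,120])*8; print(t,s)
    cv2.circle(ims[0],tuple(int(v) for v in t),3,(0,0,255),-1);cv2.circle(ims[1],tuple(int(v) for v in s),3,(0,0,255),-1)
cv2.imwrite('pics/c5.png',np.hstack(ims)); st()"
```

```text
[135.7008124  392.34646703] [241.59449085 454.9497825 ]
[144.85644737 388.06053058] [245.10384156 414.71015696]
t 7.0 tcp [ 544.5 -190.4  155.3] yawx 126.6 tilt 0.02 F [-0.6  0.7  0.1] T [ 0.02  0.01 -0.01] op -0.0 gf 0.0 j [-0.34  0.23 -0.04  1.31 -0.    0.6 ]
```

View pics/c5.png

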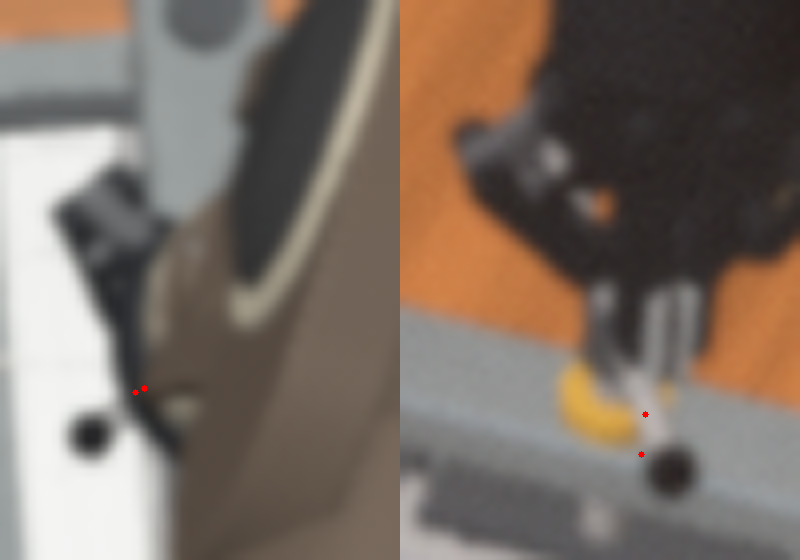

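```bash
python3 -c "
from h import *
a=np.array([201,-485,210.]);y=np.array([.383,-.924,0])
for dz in (-4,-17,60):
  for k in (-45,0,45): print(dz,k,proj('top',a+k*y+[0,0,dz]).round(1),proj('side',a+k*y+[0,0,dz]).round(1))
print(atz('side',(379.4,166.2),139),atz('side',(379.4,166.2),165))
t=cv2.imread('pics/top0.png');s=cv2.imread('pics/side0.png')
A=crop(t[:,:,::-1],480,640,370,480,4);B=crop(s[:,:,::-1],540,640,0,150,3)
A=cv2.copyMakeBorder(A,0,10,0,0,cv2.BORDER_CONSTANT)
cv2.imwrite('pics/c6.png',A)
"
```

```text
-4 -45 [503.5 404.6] [558.  133.1]
-4 0 [521.2 396.7] [553.8 120.7]
-4 45 [538.9 388.8] [549.8 108.9]
-17 -45 [501.2 403.3] [556.1 137.3]
-17 0 [518.8 395.4] [551.9 124.9]
-17 45 [536.2 387.6] [548.  113.1]
60 -45 [515.5 411.7] [567.9 111.4]
60 0 [534.3 403.2] [563.2  99. ]
60 45 [552.9 394.8] [558.8  87.2]
[ 549.33268596 -228.49632442  139.        ] [ 541.07734064 -203.15980157  165.        ]
```

View pics/c6.png

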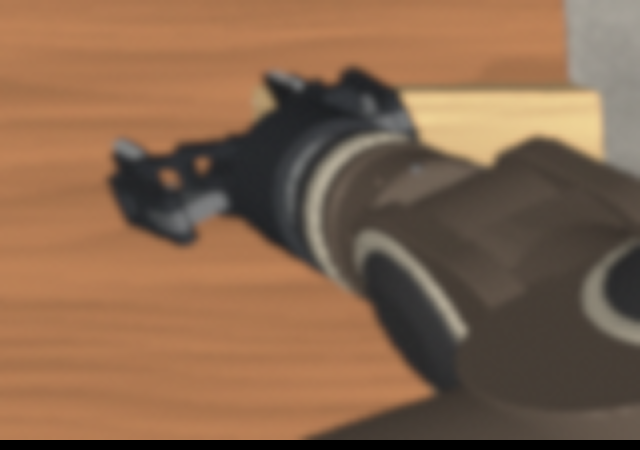

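Emit:
{"op": "carry_out", "data": {"series": [[[0, 0, 0, 0, 0, 0, 0.5], [0, 0, 0, 0, 0, 0, 0.5], [0, 0, 0.18, 0, 0, 0, 0.5], [0, 0, 0.18, 0, 0, 0, 0.5], [0, 0, 0, 0, 0, 0, 0.5]]]}}

```text
t: 7.62
tcp_pos: [543.8, -190.1, 139.6]
orientation: [0.449, 0.893, -0.0, -0.001]
force: [0.1, 0.4, 0.1]
opening: 42.4
grip_force: 0.0
```

Emit:
{"op": "carry_out", "data": {"series": [[[0, 0, 0, 0, 0, 0, 0], [0, 0, 0, 0, 0, 0, 0], [0, 0, 0, 0, 0, 0, 0], [0, 0, 0, 0, 0, 0, 0], [0, 0, 0, 0, 0, 0, 0]]]}}

```text
t: 8.25
tcp_pos: [544.4, -190.3, 140.8]
orientation: [0.449, 0.893, 0.0, 0.0]
force: [-0.1, 0.9, 0.5]
opening: 0.4
grip_force: 0.0
```

```bash
python3 -c "
from h import *
s=st()
d=cv2.imread('pics/side0.png'); h=cv2.cvtColor(d,cv2.COLOR_BGR2GRAY)[0:170,540:640]
A=crop(d[:,:,::-1],535,625,20,140,5)
B=crop(grab('side'),345,425,100,220,5)
cv2.imwrite('pics/c7.png',np.hstack([A,B[:,:350]]))
"
```

```text
t 8.25 tcp [ 544.4 -190.3  140.8] yawx 126.6 tilt 0.01 F [-0.1  0.9  0.5] T [-0.03 -0.01  0.03] op 0.4 gf 0.0 j [-0.34  0.23 -0.06  1.27 -0.    0.6 ]
```

View pics/c7.png

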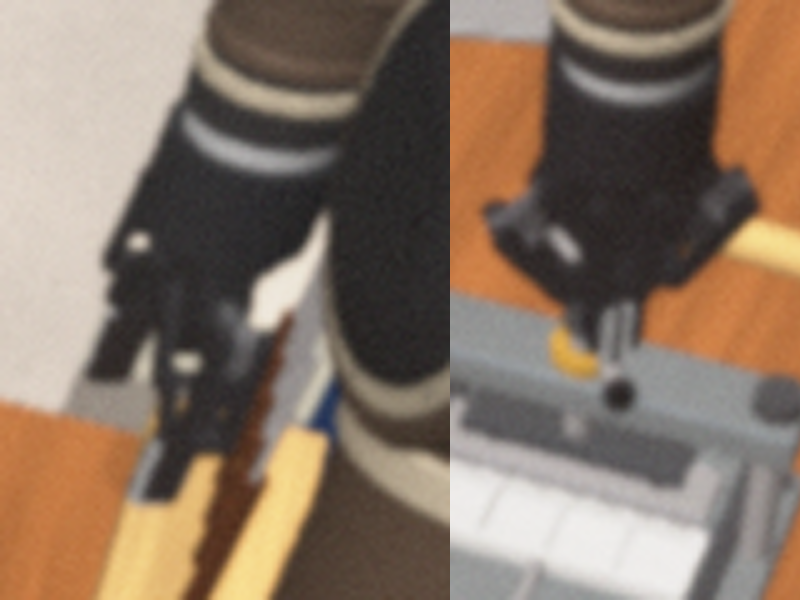

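```bash
python3 -c "
from h import *
print(tri((511,406),(566,120)),tri((547.5,390),(556,96)))
a=np.array([201,-485,210.]);y=np.array([.383,-.924,0]);print(a-45*y,a+45*y)
s=st(); print(tri)
# now tips in side at ~ (345+(625-450)/5, 100+345/5)
print(proj('side',(544.4,-190.3,140.8-17)), 345+(625-450)/5,100+345/5)
for z in (124,140,150,160):print(atz('side',(380,169),z))
"
```

```text
(array([ 184.10013212, -446.60477589,  242.56552571]), np.float64(10.104059450967396)) (array([ 219.3972402 , -529.69283319,  242.04618331]), np.float64(6.585014785285031))
[ 183.765 -443.42   210.   ] [ 218.235 -526.58   210.   ]
t 8.3 tcp [ 544.4 -190.3  140.7] yawx 126.6 tilt 0.0 F [-0.4  0.3  0.6] T [ 0.01  0.01 -0.03] op 0.2 gf 0.0 j [-0.34  0.23 -0.06  1.27  0.    0.6 ]
<function tri at 0x7f6eebcbd120>
[374.9979174  181.42772488] 380.0 169.0
[ 549.09149507 -234.61865678  124.        ]
[ 544.10176653 -219.1805612   140.        ]
[ 540.98318619 -209.53175147  150.        ]
[ 537.86460585 -199.88294173  160.        ]
```

Emit:
{"op": "carry_out", "data": {"series": [[[0, 0, 0, 0, 0, 0, 0.5], [0, 0, 0, 0, 0, 0, 0.5], [0, 0, 0.2, 0, 0, 0, 0.5], [0, 0, 0.2, 0, 0, 0, 0.5], [0, 0, 0.2, 0, 0, 0, 0.5]]]}}

```text
t: 8.93
tcp_pos: [544.1, -190.3, 115.7]
orientation: [0.449, 0.893, -0.0, -0.0]
force: [-0.4, -0.1, -0.1]
opening: 43.0
grip_force: 0.0
```

Emit:
{"op": "carry_out", "data": {"series": [[[0, 0, 0, 0, 0, 0, 0], [0, 0, 0, 0, 0, 0, 0], [0, 0, 0, 0, 0, 0, 0], [0, 0, 0, 0, 0, 0, 0], [0, 0, 0, 0, 0, 0, 0]]]}}

```text
t: 9.55
tcp_pos: [544.4, -190.3, 116.8]
orientation: [0.449, 0.893, 0.0, 0.0]
force: [-0.5, 0.3, -1.8]
opening: 7.9
grip_force: 58.4
```

```bash
python3 -c "
from h import *
s=st()"
```

```text
t 9.55 tcp [ 544.4 -190.3  116.8] yawx 126.6 tilt 0.01 F [-0.5  0.3 -1.8] T [ 0.17 -0.01  0.04] op 7.9 gf 58.4 j [-0.34  0.24 -0.11  1.22  0.    0.6 ]
```

Emit:
{"op": "carry_out", "data": {"series": [[[0, 0, 0, 0, 0, 0, 0.3], [0, 0, 0, 0, 0, 0, 0.3], [0, 0, 0.1, 0, 0, 0, 0.3], [0, 0, 0.1, 0, 0, 0, 0.3], [0, 0, 0, 0, 0, 0, 0]]]}}

```text
t: 10.18
tcp_pos: [544.1, -190.2, 108.1]
orientation: [0.449, 0.893, 0.0, -0.0]
force: [1.0, 1.9, -0.3]
opening: 8.6
grip_force: 36.9
```

Emit:
{"op": "carry_out", "data": {"series": [[[0, 0, 0, 0, 0, 0, 0], [0, 0, 0, 0, 0, 0, 0], [0, 0, 0, 0, 0, 0, 0], [0, 0, 0, 0, 0, 0, 0]]]}}

```text
t: 10.68
tcp_pos: [544.1, -190.2, 108.3]
orientation: [0.449, 0.893, 0.0, -0.0]
force: [0.8, 0.2, -5.3]
opening: 7.8
grip_force: 58.2
```

```bash
python3 -c "
from h import *
s=st()"
```

```text
t 10.68 tcp [ 544.1 -190.2  108.3] yawx 126.6 tilt 0.05 F [ 0.8  0.2 -5.3] T [ 0.15 -0.11 -0.  ] op 7.8 gf 58.2 j [-0.34  0.24 -0.12  1.21  0.    0.6 ]
```

Emit:
{"op": "carry_out", "data": {"series": [[[-0.017, -0.183, -0.007, 0, 0, -0.088, 0], [-0.017, -0.183, -0.007, 0, 0, -0.088, 0], [-0.017, -0.183, -0.007, 0, 0, -0.088, 0], [-0.017, -0.183, -0.007, 0, 0, -0.088, 0], [0, 0, 0, 0, 0, 0, 0]]]}}

```text
t: 11.3
tcp_pos: [529.0, -214.5, 109.4]
orientation: [0.098, 0.995, 0.0, -0.0]
force: [2.5, 1.6, -7.4]
opening: 8.2
grip_force: 58.5
```

```bash
python3 -c "
from h import *
s=st()"
```

```text
t 11.3 tcp [ 529.  -214.5  109.4] yawx 168.7 tilt 0.05 F [ 2.5  1.6 -7.4] T [ 0.29 -0.32  0.16] op 8.2 gf 58.5 j [-0.39  0.23 -0.14  1.21  0.   -0.19]
```

Emit:
{"op": "carry_out", "data": {"series": [[[-0.017, -0.183, -0.007, 0, 0, -0.088, 0], [-0.017, -0.183, -0.007, 0, 0, -0.088, 0], [-0.017, -0.183, -0.007, 0, 0, -0.088, 0], [-0.017, -0.183, -0.007, 0, 0, -0.088, 0], [-0.017, -0.183, -0.007, 0, 0, -0.088, 0]]]}}

```text
t: 11.92
tcp_pos: [538.3, -248.3, 110.8]
orientation: [-0.356, 0.934, 0.001, -0.0]
force: [1.3, 3.6, -6.4]
opening: 7.9
grip_force: 58.5
```

Emit:
{"op": "carry_out", "data": {"series": [[[-0.017, -0.183, -0.007, 0, 0, -0.088, 0], [-0.017, -0.183, -0.007, 0, 0, -0.088, 0], [-0.017, -0.183, -0.007, 0, 0, -0.088, 0], [-0.017, -0.183, -0.007, 0, 0, -0.088, 0], [-0.017, -0.183, -0.007, 0, 0, -0.088, 0]]]}}

```text
t: 12.55
tcp_pos: [570.9, -261.4, 112.2]
orientation: [0.735, -0.678, -0.001, 0.0]
force: [-1.5, 4.3, -5.0]
opening: 8.0
grip_force: 58.7
```

Emit:
{"op": "carry_out", "data": {"series": [[[-0.017, -0.183, -0.007, 0, 0, -0.088, 0], [-0.017, -0.183, -0.007, 0, 0, -0.088, 0], [-0.017, -0.183, -0.007, 0, 0, -0.088, 0], [0, 0, 0, 0, 0, 0, 0]]]}}

```text
t: 13.05
tcp_pos: [591.2, -253.9, 113.1]
orientation: [0.891, -0.455, -0.001, 0.0]
force: [-2.5, 3.7, -4.0]
opening: 7.9
grip_force: 58.8
```

```bash
python3 -c "
from h import *
s=st()"
```

```text
t 13.05 tcp [ 591.2 -253.9  113.1] yawx -54.1 tilt 0.11 F [-2.5  3.7 -4. ] T [0.54 0.41 0.06] op 7.9 gf 58.8 j [-0.41  0.37  0.06  1.26 -0.   -2.6 ]
```

Emit:
{"op": "carry_out", "data": {"series": [[[0, 0, 0, 0, 0, 0, 0.4], [0, 0, 0, 0, 0, 0, 0.4], [0, 0, -0.6, 0, 0, 0, 0.4], [0, 0, -0.6, 0, 0, 0, 0.4], [-1, 0, 0, 0, 0, 0.088, 0.4]]]}}

```text
t: 13.68
tcp_pos: [570.4, -224.3, 163.8]
orientation: [0.844, -0.537, 0.003, -0.0]
force: [-0.0, 0.6, -0.0]
opening: 34.3
grip_force: 0.0
```

```bash
python3 -c "
from h import *
s=st()
for c,b in (('top',0),('side',0)): grab(c,'q_'+c)"
```

```text
t 13.68 tcp [ 570.4 -224.3  163.8] yawx -64.9 tilt 0.34 F [-0.   0.6 -0. ] T [0.04 0.01 0.05] op 34.3 gf 0.0 j [-0.37  0.29  0.06  1.34 -0.   -2.38]
```

Emit:
{"op": "carry_out", "data": {"series": [[[0, 0, 0, 0, 0, 0.088, 0.4], [0, 0, 0, 0, 0, 0.088, 0.4], [0, 0, 0, 0, 0, 0.088, 0.4], [0, 0, 0, 0, 0, 0.088, 0.4], [0, 0, 0, 0, 0, 0.088, 0.4]]]}}

```text
t: 14.4
tcp_pos: [568.7, -223.1, 162.0]
orientation: [-0.518, 0.855, -0.001, 0.0]
force: [0.7, 0.6, -0.5]
opening: 34.3
grip_force: 0.0
```

Emit:
{"op": "carry_out", "data": {"series": [[[0, 0, 0, 0, 0, 0.088, 0.4], [0, 0, 0, 0, 0, 0.088, 0.4], [0, 0, 0, 0, 0, 0.088, 0.4], [0, 0, 0, 0, 0, 0.088, 0.4], [0, 0, 0, 0, 0, 0.088, 0.4]]]}}

```text
t: 15.02
tcp_pos: [568.7, -223.1, 162.0]
orientation: [-0.084, 0.997, -0.001, 0.001]
force: [0.7, -0.2, 0.1]
opening: 33.8
grip_force: 0.0
```

Emit:
{"op": "carry_out", "data": {"series": [[[0, 0, 0, 0, 0, 0.088, 0.4], [0, 0, 0, 0, 0, 0.088, 0.4], [0, 0, 0, 0, 0, 0.088, 0.4], [0, 0, 0, 0, 0, 0.088, 0.4], [0, 0, 0, 0, 0, 0.088, 0.4]]]}}

```text
t: 15.65
tcp_pos: [568.7, -223.1, 161.9]
orientation: [0.368, 0.93, -0.0, 0.001]
force: [0.6, -0.3, -0.8]
opening: 34.0
grip_force: 0.0
```

Emit:
{"op": "carry_out", "data": {"series": [[[0, 0, 0, 0, 0, 0.088, 0.4], [1, 0, 0, 0, 0, 0, 0.4], [0, 0, 0, 0, 0, 0, 0.4]]]}}

```text
t: 16.02
tcp_pos: [543.6, -189.6, 162.2]
orientation: [0.449, 0.894, -0.0, 0.0]
force: [-0.1, 0.0, 0.3]
opening: 34.1
grip_force: 0.0
```

```bash
python3 -c "
from h import *
s=st()
d=np.array(s['tcp_pos'])[:2]-[568.2,-222.3]; print(np.hypot(*d),np.degrees(np.arctan2(d[1],d[0])))
t=grab('top','q2_top'); sd=grab('side','q2_side')
cv2.imwrite('pics/c8.png',np.hstack([crop(t,368,428,205,275,6),crop(sd,345,405,120,190,6)]))"
```

```text
t 16.02 tcp [ 543.6 -189.6  162.2] yawx 126.7 tilt 0.05 F [-0.1  0.   0.3] T [ 0.01 -0.01 -0.03] op 34.1 gf 0.0 j [-0.34  0.22 -0.03  1.32 -0.    0.6 ]
40.92802421228271 126.86016088397005
```

Emit:
{"op": "carry_out", "data": {"series": [[[0, 0, 0.6, 0, 0, 0, 0.4], [0, 0, 0.6, 0, 0, 0, 0.4], [0, 0, 0, 0, 0, 0, 0], [0, 0, 0, 0, 0, 0, 0], [0, 0, 0, 0, 0, 0, 0]]]}}

```text
t: 16.75
tcp_pos: [544.5, -190.6, 113.3]
orientation: [0.449, 0.893, -0.0, -0.0]
force: [0.8, -1.4, -9.2]
opening: 8.5
grip_force: 58.2
```

Emit:
{"op": "carry_out", "data": {"series": [[[-0.017, -0.183, -0.007, 0, 0, -0.088, 0], [-0.017, -0.183, -0.007, 0, 0, -0.088, 0], [-0.017, -0.183, -0.007, 0, 0, -0.088, 0], [-0.017, -0.183, -0.007, 0, 0, -0.088, 0]]]}}

```text
t: 17.25
tcp_pos: [529.5, -214.5, 114.5]
orientation: [0.094, 0.996, 0.0, 0.0]
force: [4.9, 1.5, -11.0]
opening: 8.4
grip_force: 58.2
```

```bash
python3 -c "
from h import *
s=st()"
```

```text
t 17.25 tcp [ 529.5 -214.5  114.5] yawx 169.2 tilt 0.07 F [  4.9   1.5 -11. ] T [ 0.08 -0.89 -0.08] op 8.4 gf 58.2 j [-0.39  0.23 -0.13  1.22  0.   -0.2 ]
```

Emit:
{"op": "carry_out", "data": {"series": [[[-0.017, -0.183, 0, 0, 0, -0.088, 0], [-0.017, -0.183, 0, 0, 0, -0.088, 0], [-0.017, -0.183, 0, 0, 0, -0.088, 0]]]}}

```text
t: 17.62
tcp_pos: [531.5, -235.8, 115.2]
orientation: [-0.181, 0.983, 0.001, 0.001]
force: [3.1, 3.6, -5.4]
opening: 7.8
grip_force: 58.7
```

```bash
python3 -c "
from h import *
s=st()"
```

```text
t 17.62 tcp [ 531.5 -235.8  115.2] yawx -159.1 tilt 0.12 F [ 3.1  3.6 -5.4] T [ 0.65 -0.47 -0.03] op 7.8 gf 58.7 j [-0.42  0.25 -0.1   1.22  0.   -0.78]
```

Emit:
{"op": "carry_out", "data": {"series": [[[-0.017, -0.183, -0.007, 0, 0, -0.088, 0], [-0.017, -0.183, -0.007, 0, 0, -0.088, 0], [-0.017, -0.183, -0.007, 0, 0, -0.088, 0]]]}}

```text
t: 18.0
tcp_pos: [544.3, -252.9, 116.1]
orientation: [-0.443, 0.897, 0.001, 0.001]
force: [1.1, 5.5, -4.5]
opening: 8.2
grip_force: 58.8
```

```bash
python3 -c "
from h import *
s=st()"
```

```text
t 18.0 tcp [ 544.3 -252.9  116.1] yawx -127.4 tilt 0.14 F [ 1.1  5.5 -4.5] T [ 1.04 -0.17 -0.  ] op 8.2 gf 58.8 j [-0.44  0.28 -0.05  1.24  0.   -1.35]
```

Emit:
{"op": "carry_out", "data": {"series": [[[-0.017, -0.183, -0.007, 0, 0, -0.088, 0], [-0.017, -0.183, -0.007, 0, 0, -0.088, 0], [-0.017, -0.183, -0.007, 0, 0, -0.088, 0]]]}}

```text
t: 18.38
tcp_pos: [564.1, -260.7, 116.9]
orientation: [-0.671, 0.742, 0.001, 0.001]
force: [-0.8, 6.3, -2.2]
opening: 8.1
grip_force: 59.0
```

```bash
python3 -c "
from h import *
s=st()"
```

```text
t 18.38 tcp [ 564.1 -260.7  116.9] yawx -95.7 tilt 0.15 F [-0.8  6.3 -2.2] T [ 1.17  0.29 -0.02] op 8.1 gf 59.0 j [-0.43  0.32  0.    1.25  0.   -1.9 ]
```

Emit:
{"op": "carry_out", "data": {"series": [[[-0.017, -0.183, -0.007, 0, 0, -0.088, 0], [-0.017, -0.183, -0.007, 0, 0, -0.088, 0], [-0.017, -0.183, -0.007, 0, 0, -0.088, 0]]]}}

```text
t: 18.75
tcp_pos: [585.0, -257.0, 117.8]
orientation: [0.848, -0.53, -0.001, -0.001]
force: [-5.3, 6.6, -1.0]
opening: 8.3
grip_force: 59.1
```

```bash
python3 -c "
from h import *
s=st()"
```

```text
t 18.75 tcp [ 585.  -257.   117.8] yawx -64.1 tilt 0.14 F [-5.3  6.6 -1. ] T [ 1.1   0.75 -0.06] op 8.3 gf 59.1 j [-0.41  0.36  0.05  1.27  0.   -2.44]
```

Emit:
{"op": "carry_out", "data": {"series": [[[-0.025, -0.183, -0.007, 0, 0, -0.088, 0], [-0.025, -0.183, -0.007, 0, 0, -0.088, 0], [-0.017, -0.18, -0.007, 0, 0, -0.088, 0], [0, 0, 0, 0, 0, 0, 0]]]}}

```text
t: 19.25
tcp_pos: [600.9, -242.9, 118.6]
orientation: [0.959, -0.282, -0.0, -0.0]
force: [-4.1, 2.4, -0.5]
opening: 7.9
grip_force: 58.3
```

```bash
python3 -c "
from h import *
s=st()
d=np.array(s['tcp_pos'])[:2]-[568.2,-222.3]; print(np.hypot(*d),np.degrees(np.arctan2(d[1],d[0])))"
```

```text
t 19.25 tcp [ 600.9 -242.9  118.6] yawx -32.8 tilt 0.05 F [-4.1  2.4 -0.5] T [0.48 0.89 0.08] op 7.9 gf 58.3 j [-0.38  0.37  0.08  1.28 -0.   -2.95]
38.65788596770014 -32.17565415684305
```

Emit:
{"op": "carry_out", "data": {"series": [[[0, 0, 0, 0, 0, 0, 0.4], [0, 0, 0, 0, 0, 0, 0.4], [0, 0, -0.6, 0, 0, 0, 0.4], [0, 0, -0.6, 0, 0, 0, 0.4], [-1, 0, 0, 0, 0, 0.088, 0.4]]]}}

```text
t: 19.88
tcp_pos: [570.4, -223.3, 167.9]
orientation: [0.928, -0.372, 0.003, 0.0]
force: [-0.5, 0.6, -0.5]
opening: 34.1
grip_force: 0.0
```

Emit:
{"op": "carry_out", "data": {"series": [[[0, 0, 0, 0, 0, 0.088, 0.4], [0, 0, 0, 0, 0, 0.088, 0.4], [0, 0, 0, 0, 0, 0.088, 0.4], [0, 0, 0, 0, 0, 0.088, 0.4], [0, 0, 0, 0, 0, 0.088, 0.4]]]}}

```text
t: 20.5
tcp_pos: [568.2, -222.3, 166.6]
orientation: [-0.665, 0.746, -0.001, 0.0]
force: [0.4, -1.0, -0.4]
opening: 34.1
grip_force: 0.0
```

Emit:
{"op": "carry_out", "data": {"series": [[[0, 0, 0, 0, 0, 0.088, 0.4], [0, 0, 0, 0, 0, 0.088, 0.4], [0, 0, 0, 0, 0, 0.088, 0.4], [0, 0, 0, 0, 0, 0.088, 0.4], [0, 0, 0, 0, 0, 0.088, 0.4]]]}}

```text
t: 21.12
tcp_pos: [568.2, -222.2, 166.6]
orientation: [-0.264, 0.964, -0.001, 0.001]
force: [0.0, 0.3, -0.4]
opening: 34.0
grip_force: 0.0
```

Emit:
{"op": "carry_out", "data": {"series": [[[0, 0, 0, 0, 0, 0.088, 0.4], [0, 0, 0, 0, 0, 0.088, 0.4], [0, 0, 0, 0, 0, 0.088, 0.4], [0, 0, 0, 0, 0, 0.088, 0.4], [0, 0, 0, 0, 0, 0.088, 0.4]]]}}

```text
t: 21.75
tcp_pos: [568.2, -222.3, 166.6]
orientation: [0.192, 0.981, -0.0, 0.001]
force: [0.7, -1.0, -0.3]
opening: 34.2
grip_force: 0.0
```

Emit:
{"op": "carry_out", "data": {"series": [[[0, 0, 0, 0, 0, 0.088, 0.4], [1, 0, 0, 0, 0, 0, 0.4], [0, 0, 0, 0, 0, 0, 0.4]]]}}

```text
t: 22.12
tcp_pos: [532.6, -199.8, 166.8]
orientation: [0.278, 0.96, 0.0, 0.0]
force: [1.3, -0.5, 0.8]
opening: 34.2
grip_force: 0.0
```

```bash
python3 -c "
from h import *
s=st()
d=np.array(s['tcp_pos'])[:2]-[568.2,-222.3]; print(np.hypot(*d),np.degrees(np.arctan2(d[1],d[0])))
t=grab('top','q3_top'); sd=grab('side','q3_side')
cv2.imwrite('pics/c9.png',np.hstack([crop(t,368,428,205,275,6),crop(sd,345,405,120,190,6)]))"
```

```text
t 22.12 tcp [ 532.6 -199.8  166.8] yawx 147.7 tilt 0.04 F [ 1.3 -0.5  0.8] T [-0.04 -0.05 -0.02] op 34.2 gf 0.0 j [-0.36  0.21 -0.03  1.33  0.    0.21]
42.06434337391695 147.72488112235771
```

View pics/c9.png

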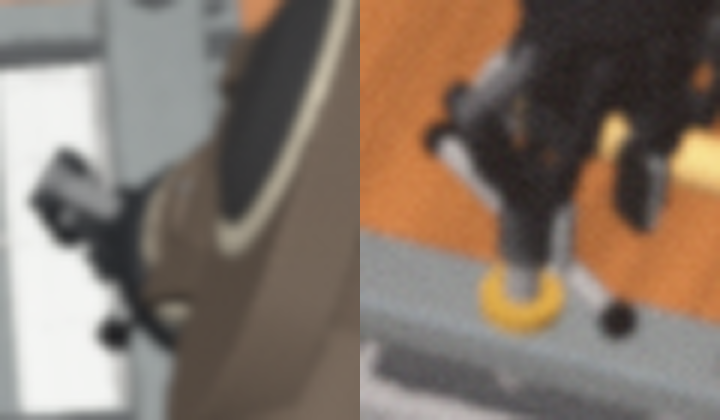

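Emit:
{"op": "carry_out", "data": {"series": [[[-0.04, 0, 0.6, 0, 0, 0, 0.4], [0, 0, 0.6, 0, 0, 0, 0.4], [0, 0, 0, 0, 0, 0, 0], [0, 0, 0, 0, 0, 0, 0], [0, 0, 0, 0, 0, 0, 0]]]}}

```text
t: 22.85
tcp_pos: [535.6, -201.5, 117.9]
orientation: [0.278, 0.961, -0.0, -0.0]
force: [1.7, -0.7, -7.9]
opening: 7.9
grip_force: 58.2
```

```bash
python3 -c "
from h import *
for z in (155,160,163,166,168): print(z,proj('side',(515.8,-189.2,z)),proj('side',(620.6,-255.4,z)),proj('top',(515.8,-189.2,z)))
s=st()"
```

```text
155 [386.86289539 176.20607632] [357.241428   146.18365717] [385.69956654 260.50003872]
160 [387.03254775 174.7096645 ] [357.30756866 144.66830482] [386.04118219 260.3891728 ]
163 [387.13488965 173.80696183] [357.34745658 143.75443025] [386.24751804 260.32220979]
166 [387.2376475  172.90059035] [357.38749824 142.83703359] [386.45488816 260.25491113]
168 [387.30638506 172.29429341] [357.41427852 142.22346903] [386.59371335 260.20985763]
t 22.85 tcp [ 535.6 -201.5  117.9] yawx 147.7 tilt 0.01 F [ 1.7 -0.7 -7.9] T [-0.17 -0.35  0.02] op 7.9 gf 58.2 j [-0.36  0.23 -0.12  1.22 -0.    0.2 ]
```

Emit:
{"op": "carry_out", "data": {"series": [[[-0.016, -0.174, -0.005, 0, 0, -0.088, 0], [-0.016, -0.174, -0.005, 0, 0, -0.088, 0]]]}}

```text
t: 23.1
tcp_pos: [530.3, -214.4, 118.4]
orientation: [0.094, 0.996, -0.0, 0.0]
force: [2.3, -0.9, -9.4]
opening: 8.0
grip_force: 58.3
```

```bash
python3 -c "
from h import *
s=st()"
```

```text
t 23.1 tcp [ 530.3 -214.4  118.4] yawx 169.2 tilt 0.02 F [ 2.3 -0.9 -9.4] T [-0.13 -0.52 -0.1 ] op 8.0 gf 58.3 j [-0.38  0.23 -0.12  1.22  0.   -0.2 ]
```

Emit:
{"op": "carry_out", "data": {"series": [[[-0.016, -0.174, -0.005, 0, 0, -0.088, 0], [-0.016, -0.174, -0.005, 0, 0, -0.088, 0]]]}}

```text
t: 23.35
tcp_pos: [529.8, -224.9, 118.8]
orientation: [-0.089, 0.996, 0.004, 0.001]
force: [-0.9, 25.5, -1.3]
opening: 8.0
grip_force: 83.9
```

```bash
python3 -c "
from h import *
s=st()"
```

```text
t 23.35 tcp [ 529.8 -224.9  118.8] yawx -169.7 tilt 0.47 F [-0.9 25.5 -1.3] T [ 4.72  0.2  -1.5 ] op 8.0 gf 83.9 j [-0.41  0.24 -0.1   1.23  0.01 -0.58]
```

Emit:
{"op": "carry_out", "data": {"series": [[[0, 0, 0, 0, 0, 0, 0.5], [0, 0, 0, 0, 0, 0, 0.5], [0, 0, 0, 0, 0, 0, 0.5], [0, 0, -0.8, 0, 0, 0, 0.5], [0, 0, -0.8, 0, 0, 0, 0.5]]]}}

```text
t: 23.98
tcp_pos: [529.8, -228.2, 183.7]
orientation: [-0.087, 0.996, -0.0, -0.0]
force: [1.0, 0.2, -0.5]
opening: 43.0
grip_force: 0.0
```

Emit:
{"op": "carry_out", "data": {"series": [[[0, 0, 0, 0, 0, 0.088, 0.5], [0, 0, 0, 0, 0, 0.088, 0.5], [0, 0, 0, 0, 0, 0.088, 0.5], [0, 0, 0, 0, 0, 0.088, 0.5], [0, 0, 0, 0, 0, 0.088, 0.5]]]}}

```text
t: 24.6
tcp_pos: [530.1, -228.4, 183.2]
orientation: [0.368, 0.93, -0.0, 0.0]
force: [0.1, -0.2, -0.2]
opening: 42.9
grip_force: 0.0
```

Emit:
{"op": "carry_out", "data": {"series": [[[0, 0, 0, 0, 0, 0.088, 0.5], [0, 0, 0, 0, 0, 0.088, 0.5], [0, 0, 0, 0, 0, 0.088, 0.5], [0, 0, 0, 0, 0, 0.088, 0.5], [0, 0, 0, 0, 0, 0.01, 0.5]]]}}

```text
t: 25.22
tcp_pos: [530.1, -228.3, 183.1]
orientation: [0.684, 0.73, 0.0, 0.0]
force: [0.4, 0.4, -0.0]
opening: 42.5
grip_force: 0.0
```

```bash
cat >> h.py <<'E'
def shift(target,s=None):
    s=s or manip.get_state(); r=R.from_quat(s["orientation"]).as_matrix()
    d=r.T@(np.asarray(target,float)-s["tcp_pos"]); print("shift mm",d.round(1),"units",(d/40).round(3)); return d
E
python3 -c "
from h import *
s=st(); shift((554.3,-39.5,s['tcp_pos'][2]))"
```

```text
t 25.23 tcp [ 530.1 -228.3  183.1] yawx 93.8 tilt 0.04 F [ 0.4  0.4 -0. ] T [-0.08  0.03 -0.04] op 42.5 gf 0.0 j [-0.41  0.23  0.02  1.37 -0.    1.1 ]
shift mm [ 1.868e+02  3.660e+01 -1.000e-01] units [ 4.671e+00  9.140e-01 -2.000e-03]
```

Emit:
{"op": "carry_out", "data": {"series": [[[0.934, 0.183, 0, 0, 0, 0, 0.5], [0.934, 0.183, 0, 0, 0, 0, 0.5], [0.934, 0.183, 0, 0, 0, 0, 0.5], [0.934, 0.183, 0, 0, 0, 0, 0.5], [0.934, 0.183, 0, 0, 0, 0, 0.5]]]}}

```text
t: 25.85
tcp_pos: [554.5, -38.2, 183.1]
orientation: [0.683, 0.731, 0.0, 0.0]
force: [0.2, -0.3, 0.3]
opening: 42.6
grip_force: 0.0
```

Emit:
{"op": "carry_out", "data": {"series": [[[0, 0, 0.9, 0, 0, 0, 0.5], [0, 0, 0.9, 0, 0, 0, 0.5], [0, 0, 0.9, 0, 0, 0, 0.5], [0, 0, 0.9, 0, 0, 0, 0.5], [0, 0, 0, 0, 0, 0, 0.5]]]}}

```text
t: 26.48
tcp_pos: [552.1, -39.2, 36.4]
orientation: [0.683, 0.73, -0.002, -0.002]
force: [0.2, -0.7, 0.4]
opening: 42.7
grip_force: 0.0
```

Emit:
{"op": "carry_out", "data": {"series": [[[0, 0, 0.2, 0, 0, 0, 0.5], [0, 0, 0.2, 0, 0, 0, 0.5], [0, 0, 0.2, 0, 0, 0, 0.5], [0, 0, 0.1, 0, 0, 0, 0.5], [0, 0, 0, 0, 0, 0, 0.5]]]}}

```text
t: 27.1
tcp_pos: [554.1, -39.3, 10.5]
orientation: [0.684, 0.73, -0.0, -0.0]
force: [0.5, 0.4, -0.3]
opening: 42.7
grip_force: 0.0
```

```bash
python3 -c "
from h import *
s=st(); 
t=grab('top'); sd=grab('side')
ims=[crop(t,300,350,215,275,8),crop(sd,325,375,195,255,8)]
for P in ((554.3,-39.5,59),s['tcp_pos']+[0,0,25]):
  for im,c,o in ((ims[0],'top',(300,215)),(ims[1],'side',(325,195))): cv2.circle(im,tuple(int(v) for v in (proj(c,P)-o)*8),3,(0,0,255),-1)
cv2.imwrite('pics/c10.png',np.hstack(ims))"
```

```text
t 27.1 tcp [554.1 -39.3  10.5] yawx 93.7 tilt 0.03 F [ 0.5  0.4 -0.3] T [-0.02  0.03 -0.01] op 42.7 gf 0.0 j [-0.07  0.26 -0.33  0.99 -0.    1.43]
```

View pics/c10.png

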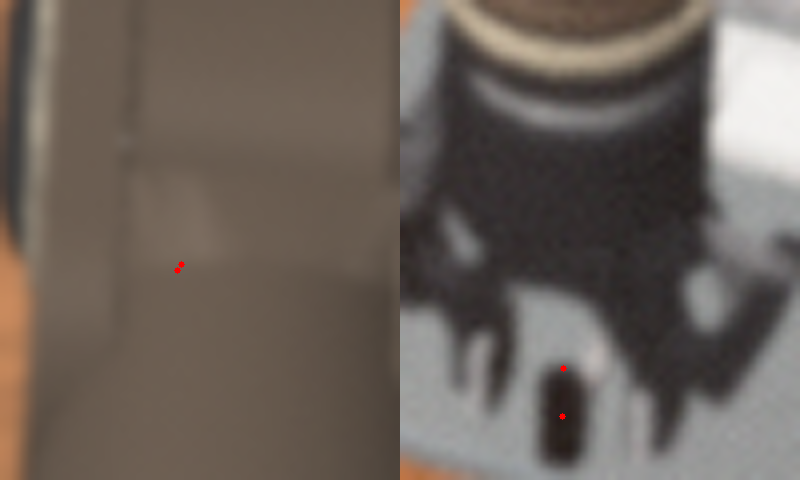

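Emit:
{"op": "carry_out", "data": {"series": [[[0, 0, 0, 0, 0, 0, 0], [0, 0, 0, 0, 0, 0, 0], [0, 0, 0, 0, 0, 0, 0], [0, 0, 0, 0, 0, 0, 0]]]}}

```text
t: 27.7
tcp_pos: [556.6, -39.2, 11.5]
orientation: [0.684, 0.73, 0.001, 0.001]
force: [5.1, 1.1, -1.3]
opening: 13.9
grip_force: 58.5
```

Emit:
{"op": "carry_out", "data": {"series": [[[0.25, 0, 0, 0, 0, 0, 0], [0.5, 0, 0, 0, 0, 0, 0], [0.5, 0, 0, 0, 0, 0, 0], [0.5, 0, 0, 0, 0, 0, 0], [0.5, 0, 0, 0, 0, 0, 0]]]}}

```text
t: 28.32
tcp_pos: [551.0, 50.6, 11.5]
orientation: [0.684, 0.73, 0.001, 0.002]
force: [8.4, -2.2, -3.1]
opening: 13.3
grip_force: 58.6
```

Emit:
{"op": "carry_out", "data": {"series": [[[0.25, 0, 0, 0, 0, 0, 0], [0.25, 0, 0, 0, 0, 0, 0], [0, 0, 0, 0, 0, 0, 0]]]}}

```text
t: 28.7
tcp_pos: [549.6, 71.6, 11.5]
orientation: [0.683, 0.73, 0.002, 0.001]
force: [6.2, 1.9, -2.5]
opening: 13.7
grip_force: 58.6
```

```bash
python3 -c "
from h import *
s=st()"
```

```text
t 28.7 tcp [549.6  71.6  11.5] yawx 93.8 tilt 0.27 F [ 6.2  1.9 -2.5] T [ 0.45 -1.17 -0.07] op 13.7 gf 58.6 j [ 0.13  0.25 -0.33  0.98  0.    1.63]
```

Emit:
{"op": "carry_out", "data": {"series": [[[0.15, 0, 0, 0, 0, 0, 0], [0.15, 0, 0, 0, 0, 0, 0], [0.1, 0, 0, 0, 0, 0, 0]]]}}

```text
t: 29.08
tcp_pos: [548.7, 86.3, 11.5]
orientation: [0.684, 0.73, 0.001, 0.002]
force: [7.5, -1.1, -3.2]
opening: 13.4
grip_force: 58.6
```

Emit:
{"op": "carry_out", "data": {"series": [[[0.08, 0, 0, 0, 0, 0, 0], [0, 0, 0, 0, 0, 0, 0]]]}}

```text
t: 29.32
tcp_pos: [548.7, 87.6, 11.4]
orientation: [0.684, 0.729, -0.0, 0.003]
force: [8.8, -7.5, -2.1]
opening: 13.9
grip_force: 58.7
```

```bash
python3 -c "
from h import *
s=st()"
```

```text
t 29.32 tcp [548.7  87.6  11.4] yawx 93.7 tilt 0.4 F [ 8.8 -7.5 -2.1] T [-1.53 -1.34  0.08] op 13.9 gf 58.7 j [ 0.16  0.25 -0.33  0.98 -0.01  1.67]
```

Emit:
{"op": "carry_out", "data": {"series": [[[0.06, 0, 0, 0, 0, 0, 0], [0, 0, 0, 0, 0, 0, 0]]]}}

```text
t: 29.58
tcp_pos: [548.7, 87.6, 11.5]
orientation: [0.685, 0.729, -0.002, 0.005]
force: [8.2, -16.0, -2.0]
opening: 13.8
grip_force: 58.7
```

Emit:
{"op": "carry_out", "data": {"series": [[[-0.06, 0, 0, 0, 0, 0, 0], [0, 0, 0, 0, 0, 0, 0.5], [0, 0, 0, 0, 0, 0, 0.5], [0, 0, 0, 0, 0, 0, 0.5]]]}}

```text
t: 30.08
tcp_pos: [545.7, 89.8, 10.7]
orientation: [0.684, 0.73, -0.0, -0.0]
force: [-0.0, -0.0, 0.4]
opening: 42.5
grip_force: 0.0
```

```bash
python3 -c "
from h import *
s=st()"
```

```text
t 30.07 tcp [545.7  89.8  10.7] yawx 93.7 tilt 0.02 F [-0.  -0.   0.4] T [ 0.01  0.02 -0.01] op 42.5 gf 0.0 j [ 0.16  0.25 -0.33  0.99  0.    1.67]
```

Emit:
{"op": "carry_out", "data": {"series": [[[0, 0, -1, 0, 0, 0, 0.5], [0, 0, -1, 0, 0, 0, 0.5], [0, 1, 0, 0, 0, 0, 0], [0, 1, 0, 0, 0, 0, 0], [0, 0.1, 0.6, 0, 0, 0, 0]]]}}

```text
t: 30.7
tcp_pos: [633.4, 95.7, 68.0]
orientation: [0.684, 0.73, 0.002, 0.001]
force: [0.3, 0.3, -0.9]
opening: -0.2
grip_force: 0.0
```

Emit:
{"op": "carry_out", "data": {"series": [[[0, 0, 0.6, 0, 0, 0, 0], [0, 0, 0.6, 0, 0, 0, 0], [0, 0, 0.6, 0, 0, 0, 0], [0, 0, 0, 0, 0, 0, 0]]]}}

```text
t: 31.2
tcp_pos: [627.8, 95.0, -7.4]
orientation: [0.684, 0.73, -0.002, -0.001]
force: [0.0, 0.5, -0.1]
opening: -0.0
grip_force: 0.0
```

Emit:
{"op": "carry_out", "data": {"series": [[[0, 0, 0.1, 0, 0, 0, 0], [0, 0, 0.1, 0, 0, 0, 0], [0, 0, 0, 0, 0, 0, 0]]]}}

```text
t: 31.58
tcp_pos: [629.9, 95.1, -12.9]
orientation: [0.684, 0.73, 0.0, 0.0]
force: [0.5, -0.4, 0.1]
opening: 0.2
grip_force: 0.0
```

```bash
python3 -c "
from h import *
s=st()
t=grab('top','q4_top'); sd=grab('side','q4_side')
cv2.imwrite('pics/c11.png',np.hstack([crop(t,180,266,232,298,5),cv2.resize(crop(sd,255,365,300,410,3),(330,330))]))
for c,im,z in (('top',t,20),('side',sd,20)):
  print(c,[(atz(c,p,z)[:2].round(1),a) for p,a in yellow(im) if 440<atz(c,p,z)[0]<620 and 120<atz(c,p,z)[1]<330])"
```

```text
t 31.57 tcp [629.9  95.1 -12.9] yawx 93.7 tilt 0.03 F [ 0.5 -0.4  0.1] T [-0.03  0.02 -0.08] op 0.2 gf 0.0 j [ 0.15  0.42 -0.16  1.    0.    1.66]
top [(array([547.2, 226.6]), 38), (array([538.8, 299.7]), 44), (array([481.5, 225.6]), 33)]
side [(array([553.1, 165.4]), 102), (array([546.3, 228.3]), 107), (array([481.2, 227.2]), 114), (array([537.7, 301.3]), 149), (array([477.3, 302.6]), 101)]
```

View pics/c11.png

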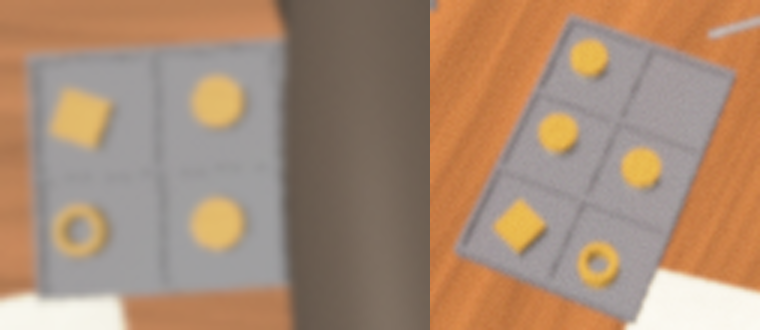

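Emit:
{"op": "carry_out", "data": {"series": [[[0, 0, 0.1, 0, 0, 0, 0], [0, 0, 0.1, 0, 0, 0, 0], [0, 0, 0, 0, 0, 0, 0]]]}}

```text
t: 32.05
tcp_pos: [629.9, 95.1, -20.9]
orientation: [0.684, 0.73, 0.0, 0.0]
force: [-1.5, 0.1, 3.8]
opening: -0.0
grip_force: 1.9
```

Emit:
{"op": "carry_out", "data": {"series": [[[0, 0, 0.06, 0, 0, 0, 0], [0, 0, 0, 0, 0, 0, 0]]]}}

```text
t: 32.3
tcp_pos: [630.0, 95.1, -21.0]
orientation: [0.684, 0.73, 0.001, 0.001]
force: [-7.9, -1.5, 18.4]
opening: -0.1
grip_force: 9.4
```

Emit:
{"op": "carry_out", "data": {"series": [[[0, 0, 0.06, 0, 0, 0, 0], [0, 0, 0, 0, 0, 0, 0]]]}}

```text
t: 32.55
tcp_pos: [630.1, 95.1, -21.1]
orientation: [0.684, 0.73, 0.001, 0.001]
force: [-13.3, -1.9, 32.6]
opening: 0.1
grip_force: 16.6
```

Emit:
{"op": "carry_out", "data": {"series": [[[0, 0, -1, 0, 0, 0, 0.5], [0, 0, -1, 0, 0, -0.083, 0.5], [0, 0, 0, 0, 0, -0.083, 0.5], [0, 0, 0, 0, 0, -0.083, 0.5], [0, 0, 0, 0, 0, -0.083, 0.5]]]}}

```text
t: 33.17
tcp_pos: [629.7, 95.0, 53.7]
orientation: [0.392, 0.92, -0.0, -0.0]
force: [-0.3, -0.1, -0.2]
opening: 42.7
grip_force: 0.0
```

Emit:
{"op": "carry_out", "data": {"series": [[[0, 0, 0, 0, 0, -0.083, 0.5], [0, 0, 0, 0, 0, -0.083, 0.5], [0, 0, 0, 0, 0, -0.083, 0.5], [0, 0, 0, 0, 0, -0.083, 0.5], [0, 0, 0, 0, 0, -0.083, 0.5]]]}}

```text
t: 33.8
tcp_pos: [629.6, 95.0, 53.5]
orientation: [-0.032, 0.999, -0.0, -0.0]
force: [-0.6, 0.4, -0.1]
opening: 42.5
grip_force: 0.0
```

```bash
python3 -c "
from h import *
s=st(); shift((553.7,164.6,s['tcp_pos'][2]))"
```

```text
t 33.8 tcp [629.6  95.   53.5] yawx -176.3 tilt 0.03 F [-0.6  0.4 -0.1] T [-0.03  0.04  0.06] op 42.5 gf 0.0 j [ 0.15  0.38 -0.06  1.13  0.    0.09]
shift mm [71.3 74.3  0. ] units [1.782e+00 1.858e+00 1.000e-03]
```

Emit:
{"op": "carry_out", "data": {"series": [[[0.891, 0.929, 0, 0, 0, 0, 0.5], [0.891, 0.929, 0, 0, 0, 0, 0.5], [0, 0, 0.7, 0, 0, 0, 0.5], [0, 0, 0.7, 0, 0, 0, 0.5], [0, 0, 0.2, 0, 0, 0, 0.5]]]}}

```text
t: 34.42
tcp_pos: [552.6, 164.7, -11.7]
orientation: [-0.029, 1.0, -0.0, -0.002]
force: [-9.3, -0.2, 25.5]
opening: 42.7
grip_force: 13.4
```

Emit:
{"op": "carry_out", "data": {"series": [[[0, 0, 0, 0, 0, 0, 0], [0, 0, 0, 0, 0, 0, 0], [0, 0, 0, 0, 0, 0, 0], [0, 0, 0, 0, 0, 0, 0]]]}}

```text
t: 34.92
tcp_pos: [554.6, 165.1, -9.8]
orientation: [-0.029, 1.0, 0.0, 0.0]
force: [0.6, 0.0, -0.3]
opening: 25.1
grip_force: 59.0
```

```bash
python3 -c "
from h import *
s=st()"
```

```text
t 34.92 tcp [554.6 165.1  -9.8] yawx -176.6 tilt 0.03 F [ 0.6  0.  -0.3] T [-0.11 -0.03  0.07] op 25.1 gf 59.0 j [ 0.29  0.31 -0.3   0.96  0.    0.23]
```

Emit:
{"op": "carry_out", "data": {"series": [[[0, 0, -0.5, 0, 0, 0, 0], [0, 0, -1, 0, 0, 0, 0], [0, 0, -0.7, 0, 0, 0, 0], [0, 0, 0, 0, 0, 0, 0]]]}}

```text
t: 35.42
tcp_pos: [555.9, 165.6, 80.4]
orientation: [-0.029, 1.0, 0.001, 0.002]
force: [-0.5, 0.7, -1.4]
opening: 24.7
grip_force: 59.0
```

```bash
python3 -c "
from h import *
s=st(); shift((613.5,-58.9,s['tcp_pos'][2]))"
```

```text
t 35.42 tcp [555.9 165.6  80.4] yawx -176.6 tilt 0.27 F [-0.5  0.7 -1.4] T [ 0.02  0.   -0.05] op 24.7 gf 59.0 j [ 0.29  0.25 -0.17  1.14  0.    0.23]
shift mm [-4.430e+01 -2.275e+02 -1.000e-01] units [-1.107e+00 -5.687e+00 -1.000e-03]
```

Emit:
{"op": "carry_out", "data": {"series": [[[-0.185, -0.948, 0, 0, 0, 0, 0], [-0.185, -0.948, 0, 0, 0, 0, 0], [-0.185, -0.948, 0, 0, 0, 0, 0], [-0.185, -0.948, 0, 0, 0, 0, 0], [-0.185, -0.948, 0, 0, 0, 0, 0]]]}}

```text
t: 36.05
tcp_pos: [601.8, -23.2, 76.2]
orientation: [-0.029, 1.0, 0.0, -0.001]
force: [0.3, 0.8, -0.9]
opening: 24.7
grip_force: 59.1
```

Emit:
{"op": "carry_out", "data": {"series": [[[-0.185, -0.948, 0, 0, 0, 0, 0], [0, 0, 0, 0, 0, 0, 0], [0, 0, 0, 0, 0, 0, 0]]]}}

```text
t: 36.42
tcp_pos: [611.1, -59.2, 76.6]
orientation: [-0.029, 1.0, 0.0, -0.001]
force: [-1.7, 0.2, -0.4]
opening: 24.7
grip_force: 59.2
```

```bash
python3 -c "
from h import *
s=st(); shift((613.5,-58.9,11))"
```

```text
t 36.42 tcp [611.1 -59.2  76.6] yawx -176.7 tilt 0.12 F [-1.7  0.2 -0.4] T [ 0.02  0.02 -0.02] op 24.7 gf 59.2 j [-0.1   0.32 -0.08  1.16  0.   -0.16]
shift mm [-2.5  0.1 65.6] units [-0.063  0.004  1.64 ]
```

```bash
python3 -c "
from h import *
for c in ('side','top'):
  im=cv2.imread(f'pics/q4_{c}.png')
  h=cv2.cvtColor(im,cv2.COLOR_BGR2HSV); m=cv2.inRange(h,(0,0,185),(180,40,255))
  cs=cv2.findContours(m,cv2.RETR_EXTERNAL,cv2.CHAIN_APPROX_NONE)[0]
  for k in cs:
    a=cv2.contourArea(k)
    if a<300: continue
    W=np.array([atz(c,p[0],28)[:2] for p in k],np.float32); r=cv2.minAreaRect(W)
    if 400<r[0][0]<700 and -150<r[0][1]<20: print(c,a,r)
im=grab('side'); print([(p.round(1),a) for p,a in yellow(im) if 300<p[0]<430 and 130<p[1]<280])
im2=grab('top'); print([(p.round(1),a,atz('top',p,106)) for p,a in yellow(im2) if 300<p[0]<430 and 190<p[1]<280])
s=st()
"
```

```text
side 1140.0 ((554.1558227539062, -13.524124145507812), (155.1423797607422, 153.05880737304688), 3.8324055671691895)Traceback (most recent call last):
  File "<string>", line 10, in <module>
    W=np.array([atz(c,p[0],28)[:2] for p in k],np.float32); r=cv2.minAreaRect(W)
                ~~~^^^^^^^^^^^
  File "h.py", line 8, in atz
    o,d=ray(cam,uv); return o+d*(z-o[2])/d[2]
        ~~~^^^^^^^^
  File "h.py", line 5, in ray
    p=optics.camera_params(cam); M=np.array(p["cam_to_world"])
ValueError: time passes only in moves, steps and waits
```

Emit:
{"op": "carry_out", "data": {"series": [[[-0.077, 0, 0, 0, 0, 0, 0], [0, 0, 0.6, 0, 0, 0, 0], [0, 0, 0.6, 0, 0, 0, 0], [0, 0, 0, 0, 0, 0, 0], [0, 0, 0, 0, 0, 0, 0]]]}}

```text
t: 37.05
tcp_pos: [615.5, -58.7, 30.8]
orientation: [-0.03, 1.0, -0.0, 0.0]
force: [-0.3, 0.2, 0.0]
opening: 24.8
grip_force: 59.2
```

```bash
sed -i 's/p=optics.camera_params(cam)/p=cp(cam)/' h.py; cat >> h.py <<'E'
from functools import lru_cache
@lru_cache
def cp(c): return optics.camera_params(c)
E
python3 -c "
from h import *
im=grab('side','q5_side')
s=st(); z=s['tcp_pos'][2]+38-24.2+16+.0; print('slug top z',z)
for p,a in yellow(im):
  w=atz('side',p,z)
  if abs(w[0]-614)<40 and abs(w[1]+59)<40: print(p,a,w)
shift((614.2,-58.9,11))
"
```

```text
t 37.1 tcp [615.8 -58.9  31.2] yawx -176.6 tilt 0.1 F [ 0.   1.1 -1. ] T [ 0.03 -0.02 -0.  ] op 25.2 gf 59.2 j [-0.1   0.35 -0.15  1.07  0.   -0.15]
slug top z 61.01524417157323
[329.57894737 225.68421053] 19 [607.88384119 -64.69340605  61.01524417]
shift mm [ 1.7  0.1 20.2] units [0.041 0.002 0.505]
```

Emit:
{"op": "carry_out", "data": {"series": [[[0.03, 0, 0.25, 0, 0, 0, 0], [0, 0, 0.2, 0, 0, 0, 0], [0, 0, 0.05, 0, 0, 0, 0], [0, 0, 0, 0, 0, 0, 0]]]}}

```text
t: 37.6
tcp_pos: [613.7, -59.4, 9.8]
orientation: [-0.029, 1.0, 0.0, -0.0]
force: [0.7, 0.5, -0.7]
opening: 25.0
grip_force: 59.3
```

```bash
python3 -c "
from h import *
s=st()
"
```

```text
t 37.6 tcp [613.7 -59.4   9.8] yawx -176.6 tilt 0.02 F [ 0.7  0.5 -0.7] T [-0.04 -0.02  0.01] op 25.0 gf 59.3 j [-0.1   0.36 -0.18  1.03  0.   -0.16]
```

Emit:
{"op": "carry_out", "data": {"series": [[[0, 0, 0, 0, 0, 0, 0.5], [0, 0, 0, 0, 0, 0, 0.5], [0, 0, 0, 0, 0, 0, 0.5], [0, 0, -0.9, 0, 0, 0, 0.5], [0, 0, -0.9, 0, 0, 0, 0.5]]]}}

```text
t: 38.22
tcp_pos: [613.4, -59.3, 82.4]
orientation: [-0.029, 1.0, 0.0, -0.001]
force: [0.5, -0.3, 0.2]
opening: 42.5
grip_force: 0.0
```

Emit:
{"op": "carry_out", "data": {"series": [[[0.2, 0.95, 0, 0, 0, 0, 0.5], [0.2, 0.95, 0, 0, 0, 0, 0.5], [0.2, 0.95, 0, 0, 0, 0, 0.5], [0.2, 0.95, 0, 0, 0, 0, 0.5]]]}}

```text
t: 38.72
tcp_pos: [572.7, 91.6, 82.2]
orientation: [-0.029, 1.0, 0.0, 0.0]
force: [-0.7, -0.3, 0.4]
opening: 42.9
grip_force: 0.0
```

```bash
cat >> h.py <<'E'
def pieces(tag=''):
    for c in ('side','top'):
        im=grab(c,tag+c if tag else None)
        for p,a in yellow(im):
            w=atz(c,p,20); v=atz(c,p,39)
            if 440<w[0]<620 and 120<w[1]<340: print(c,"bin",w[:2].round(1),a)
            elif 480<v[0]<640 and -90<v[1]<-30: print(c,"tray",v[:2].round(1),a)
E
python3 -c "
from h import *
pieces('r1')
s=st(); shift((546.8,227.6,s['tcp_pos'][2]))
"
```

```text
side bin [546.3 228.4] 108
side bin [481.2 227.3] 116
side bin [537.8 301.2] 153
side bin [477.2 302.5] 103
top tray [614.3 -60.2] 29
top bin [546.8 230.3] 17
top bin [539.1 299.5] 44
top bin [481.7 225.9] 34
t 38.83 tcp [572.1  93.4  82.2] yawx -176.4 tilt 0.05 F [ 0.3 -1.1 -0.1] T [-0.02 -0.03  0.  ] op 42.7 gf 0.0 j [ 0.16  0.26 -0.16  1.15  0.    0.1 ]
shift mm [1.680e+01 1.355e+02 1.000e-01] units [4.210e-01 3.387e+00 3.000e-03]
```

Emit:
{"op": "carry_out", "data": {"series": [[[0.1, 0.847, 0, 0, 0, 0, 0.5], [0.1, 0.847, 0, 0, 0, 0, 0.5], [0.1, 0.847, 0, 0, 0, 0, 0.5], [0.1, 0.847, 0, 0, 0, 0, 0.5], [0, 0, 0.9, 0, 0, 0, 0.5]]]}}

```text
t: 39.45
tcp_pos: [551.4, 227.4, 48.4]
orientation: [-0.031, 1.0, 0.001, 0.003]
force: [0.2, 0.5, -0.4]
opening: 42.4
grip_force: 0.0
```

Emit:
{"op": "carry_out", "data": {"series": [[[0, 0, 0.9, 0, 0, 0, 0.5], [0, 0, 0.4, 0, 0, 0, 0.5], [0, 0, 0.1, 0, 0, 0, 0.5], [0, 0, 0, 0, 0, 0, 0.5]]]}}

```text
t: 39.95
tcp_pos: [549.8, 224.8, -9.2]
orientation: [-0.029, 1.0, 0.0, 0.001]
force: [0.2, -0.2, 0.1]
opening: 42.9
grip_force: 0.0
```

```bash
python3 -c "
from h import *
s=st(); shift((547.5,227.6,-10))
"
```

```text
t 39.95 tcp [549.8 224.8  -9.2] yawx -176.7 tilt 0.07 F [ 0.2 -0.2  0.1] T [0.04 0.01 0.05] op 42.9 gf 0.0 j [ 0.39  0.34 -0.26  0.97 -0.    0.33]
shift mm [2.1 2.9 0.8] units [0.053 0.073 0.02 ]
```

Emit:
{"op": "carry_out", "data": {"series": [[[0.053, 0.073, 0.01, 0, 0, 0, 0.5], [0, 0, 0, 0, 0, 0, 0], [0, 0, 0, 0, 0, 0, 0], [0, 0, 0, 0, 0, 0, 0], [0, 0, 0, 0, 0, 0, 0]]]}}

```text
t: 40.58
tcp_pos: [547.3, 228.1, -9.1]
orientation: [-0.029, 1.0, 0.001, 0.001]
force: [-1.4, -0.5, 5.7]
opening: 24.9
grip_force: 58.6
```

```bash
python3 -c "
from h import *
s=st()
"
```

```text
t 40.58 tcp [547.3 228.1  -9.1] yawx -176.6 tilt 0.12 F [-1.4 -0.5  5.7] T [0.05 0.29 0.02] op 24.9 gf 58.6 j [ 0.39  0.34 -0.27  0.97  0.    0.34]
```

Emit:
{"op": "carry_out", "data": {"series": [[[0, 0, -0.5, 0, 0, 0, 0], [0, 0, -1, 0, 0, 0, 0], [0, 0, -0.7, 0, 0, 0, 0], [0, 0, 0, 0, 0, 0, 0], [0, 0, 0, 0, 0, 0, 0]]]}}

```text
t: 41.2
tcp_pos: [546.3, 227.5, 76.7]
orientation: [-0.029, 1.0, -0.0, -0.0]
force: [-0.2, 0.2, -1.6]
opening: 24.6
grip_force: 59.0
```

```bash
python3 -c "
from h import *
s=st(); shift((539.6,-63.7,s['tcp_pos'][2]))
"
```

```text
t 41.2 tcp [546.3 227.5  76.7] yawx -176.6 tilt 0.05 F [-0.2  0.2 -1.6] T [-0.05 -0.   -0.03] op 24.6 gf 59.0 j [ 0.39  0.28 -0.14  1.15 -0.    0.34]
shift mm [ 2.380e+01 -2.903e+02  1.000e-01] units [ 5.950e-01 -7.257e+00  3.000e-03]
```

Emit:
{"op": "carry_out", "data": {"series": [[[0.074, -0.907, 0, 0, 0, 0, 0], [0.074, -0.907, 0, 0, 0, 0, 0], [0.074, -0.907, 0, 0, 0, 0, 0], [0.074, -0.907, 0, 0, 0, 0, 0], [0.074, -0.907, 0, 0, 0, 0, 0]]]}}

```text
t: 41.82
tcp_pos: [541.4, 44.5, 75.7]
orientation: [-0.029, 1.0, -0.0, -0.001]
force: [0.8, -0.1, -1.0]
opening: 25.2
grip_force: 59.1
```

Emit:
{"op": "carry_out", "data": {"series": [[[0.074, -0.907, 0, 0, 0, 0, 0], [0.074, -0.907, 0, 0, 0, 0, 0], [0.074, -0.907, 0, 0, 0, 0, 0], [0, 0, 0.5, 0, 0, 0, 0], [0, 0, 0.5, 0, 0, 0, 0]]]}}

```text
t: 42.45
tcp_pos: [539.0, -64.1, 35.4]
orientation: [-0.029, 1.0, 0.0, -0.001]
force: [-0.1, 0.1, -1.2]
opening: 24.5
grip_force: 59.1
```

Emit:
{"op": "carry_out", "data": {"series": [[[0, 0, 0, 0, 0, 0, 0], [0, 0, 0, 0, 0, 0, 0], [0, 0, 0, 0, 0, 0, 0]]]}}

```text
t: 42.82
tcp_pos: [540.6, -63.4, 38.2]
orientation: [-0.029, 1.0, -0.0, 0.001]
force: [-0.1, -0.1, -0.5]
opening: 25.0
grip_force: 59.1
```

```bash
python3 -c "
from h import *
s=st(); shift((539.8,-63.5,10.2))
"
```

```text
t 42.83 tcp [540.6 -63.4  38.2] yawx -176.6 tilt 0.06 F [-0.1 -0.1 -0.5] T [-0.02 -0.01  0.  ] op 25.0 gf 59.1 j [-0.12  0.22 -0.31  1.04  0.   -0.18]
shift mm [ 0.9 -0.1 28. ] units [ 0.022 -0.001  0.7  ]
```

Emit:
{"op": "carry_out", "data": {"series": [[[0.02, 0, 0.4, 0, 0, 0, 0], [0, 0, 0.24, 0, 0, 0, 0], [0, 0, 0.05, 0, 0, 0, 0], [0, 0, 0, 0, 0, 0, 0], [0, 0, 0, 0, 0, 0, 0]]]}}

```text
t: 43.45
tcp_pos: [538.7, -63.4, 9.9]
orientation: [-0.029, 1.0, 0.0, -0.0]
force: [-3.0, 0.3, 5.3]
opening: 24.5
grip_force: 59.8
```

```bash
python3 -c "
from h import *
s=st()"
```

```text
t 43.45 tcp [538.7 -63.4   9.9] yawx -176.6 tilt 0.05 F [-3.   0.3  5.3] T [ 0.06  0.67 -0.03] op 24.5 gf 59.8 j [-0.12  0.24 -0.36  0.98  0.   -0.18]
```

Emit:
{"op": "carry_out", "data": {"series": [[[0, 0, 0, 0, 0, 0, 0.5], [0, 0, 0, 0, 0, 0, 0.5], [0, 0, 0, 0, 0, 0, 0.5], [0, 0, -0.9, 0, 0, 0, 0.5], [0, 0, -0.9, 0, 0, 0, 0.5]]]}}

```text
t: 44.08
tcp_pos: [538.8, -63.5, 82.2]
orientation: [-0.029, 1.0, 0.0, -0.001]
force: [0.8, -0.5, -0.3]
opening: 42.9
grip_force: 0.0
```

Emit:
{"op": "carry_out", "data": {"series": [[[0.2, 0.95, 0, 0, 0, 0, 0.5], [0.2, 0.95, 0, 0, 0, 0, 0.5], [0.2, 0.95, 0, 0, 0, 0, 0.5], [0.2, 0.95, 0, 0, 0, 0, 0.5], [0.2, 0.95, 0, 0, 0, 0, 0.5]]]}}

```text
t: 44.7
tcp_pos: [487.9, 124.9, 81.9]
orientation: [-0.029, 1.0, 0.0, 0.0]
force: [0.8, 0.1, -0.4]
opening: 42.7
grip_force: 0.0
```

```bash
python3 -c "
from h import *
pieces('r2')
s=st(); shift((482.4,226.8,s['tcp_pos'][2]))
"
```

```text
side bin [481.3 227.3] 115
side bin [537.7 301.1] 149
side bin [477.4 302.5] 102
top tray [614.3 -60.2] 29
top tray [539.3 -63.8] 28
t 44.8 tcp [487.4 126.4  81.9] yawx -176.4 tilt 0.05 F [-0.9  0.5 -0.1] T [-0.01  0.    0.  ] op 42.3 gf 0.0 j [ 0.25  0.12 -0.33  1.12  0.    0.19]
shift mm [-1.300e+00  1.005e+02  1.000e-01] units [-3.300e-02  2.512e+00  2.000e-03]
```

Emit:
{"op": "carry_out", "data": {"series": [[[-0.01, 0.838, 0, 0, 0, 0, 0.5], [-0.01, 0.838, 0, 0, 0, 0, 0.5], [-0.01, 0.838, 0, 0, 0, 0, 0.5], [0, 0, 0.9, 0, 0, 0, 0.5], [0, 0, 0.8, 0, 0, 0, 0.5]]]}}

```text
t: 45.42
tcp_pos: [484.0, 224.2, 13.1]
orientation: [-0.03, 1.0, -0.0, 0.0]
force: [0.1, -0.9, 0.4]
opening: 42.4
grip_force: 0.0
```

Emit:
{"op": "carry_out", "data": {"series": [[[0, 0, 0.4, 0, 0, 0, 0.5], [0, 0, 0.1, 0, 0, 0, 0.5], [0, 0, 0, 0, 0, 0, 0.5], [0, 0, 0, 0, 0, 0, 0.5]]]}}

```text
t: 45.92
tcp_pos: [484.5, 224.5, -4.9]
orientation: [-0.029, 1.0, 0.0, 0.001]
force: [-0.1, 0.4, 0.3]
opening: 42.7
grip_force: 0.0
```

```bash
python3 -c "
from h import *
s=st(); shift((482.4,226.8,-9.5))
"
```

```text
t 45.92 tcp [484.5 224.5  -4.9] yawx -176.6 tilt 0.12 F [-0.1  0.4  0.3] T [ 0.04 -0.07 -0.01] op 42.7 gf 0.0 j [ 0.43  0.23 -0.4   0.94 -0.    0.38]
shift mm [1.9 2.4 4.6] units [0.049 0.06  0.116]
```

Emit:
{"op": "carry_out", "data": {"series": [[[0.049, 0.06, 0.115, 0, 0, 0, 0.5], [0, 0, 0, 0, 0, 0, 0], [0, 0, 0, 0, 0, 0, 0], [0, 0, 0, 0, 0, 0, 0], [0, 0, 0, 0, 0, 0, 0]]]}}

```text
t: 46.55
tcp_pos: [481.4, 226.7, -10.4]
orientation: [-0.029, 1.0, 0.0, 0.0]
force: [-2.3, -0.3, 4.5]
opening: 25.1
grip_force: 59.0
```

```bash
python3 -c "
from h import *
s=st()
"
```

```text
t 46.55 tcp [481.4 226.7 -10.4] yawx -176.6 tilt 0.02 F [-2.3 -0.3  4.5] T [0.06 0.39 0.03] op 25.1 gf 59.0 j [ 0.44  0.23 -0.41  0.93  0.    0.38]
```

Emit:
{"op": "carry_out", "data": {"series": [[[0, 0, -0.5, 0, 0, 0, 0], [0, 0, -1, 0, 0, 0, 0], [0, 0, -0.7, 0, 0, 0, 0], [0, 0, 0, 0, 0, 0, 0], [0, 0, 0, 0, 0, 0, 0]]]}}

```text
t: 47.18
tcp_pos: [480.9, 226.2, 76.1]
orientation: [-0.029, 1.0, -0.0, -0.001]
force: [-0.5, 0.8, -1.0]
opening: 25.0
grip_force: 59.0
```

```bash
python3 -c "
from h import *
s=st(); shift((502.9,-66,s['tcp_pos'][2]))
"
```

```text
t 47.17 tcp [480.9 226.2  76.1] yawx -176.6 tilt 0.08 F [-0.5  0.8 -1. ] T [-0.01  0.01 -0.03] op 25.0 gf 59.0 j [ 0.44  0.17 -0.28  1.12 -0.    0.38]
shift mm [-4.80e+00 -2.93e+02  2.00e-01] units [-1.200e-01 -7.325e+00  4.000e-03]
```

Emit:
{"op": "carry_out", "data": {"series": [[[-0.013, -0.916, 0, 0, 0, 0, 0], [-0.013, -0.916, 0, 0, 0, 0, 0], [-0.013, -0.916, 0, 0, 0, 0, 0], [-0.013, -0.916, 0, 0, 0, 0, 0], [-0.013, -0.916, 0, 0, 0, 0, 0]]]}}

```text
t: 47.8
tcp_pos: [493.7, 42.5, 75.4]
orientation: [-0.029, 1.0, -0.0, -0.001]
force: [1.2, -0.3, -0.2]
opening: 24.8
grip_force: 59.1
```

Emit:
{"op": "carry_out", "data": {"series": [[[-0.013, -0.916, 0, 0, 0, 0, 0], [-0.013, -0.916, 0, 0, 0, 0, 0], [-0.013, -0.916, 0, 0, 0, 0, 0], [0, 0, 0.5, 0, 0, 0, 0], [0, 0, 0.5, 0, 0, 0, 0]]]}}

```text
t: 48.42
tcp_pos: [501.8, -66.4, 35.1]
orientation: [-0.029, 1.0, 0.0, -0.001]
force: [-0.4, 0.5, -0.7]
opening: 25.1
grip_force: 59.1
```

Emit:
{"op": "carry_out", "data": {"series": [[[0, 0, 0, 0, 0, 0, 0], [0, 0, 0, 0, 0, 0, 0], [0, 0, 0, 0, 0, 0, 0]]]}}

```text
t: 48.8
tcp_pos: [503.3, -65.8, 37.9]
orientation: [-0.03, 1.0, -0.0, 0.0]
force: [-0.4, -0.2, -1.3]
opening: 25.0
grip_force: 59.1
```

```bash
python3 -c "
from h import *
s=st(); shift((502.2,-66,9.5))
"
```

```text
t 48.8 tcp [503.3 -65.8  37.9] yawx -176.6 tilt 0.06 F [-0.4 -0.2 -1.3] T [ 0.02  0.03 -0.02] op 25.0 gf 59.1 j [-0.13  0.15 -0.39  1.02 -0.   -0.19]
shift mm [ 1.1 -0.2 28.4] units [ 0.028 -0.004  0.711]
```

Emit:
{"op": "carry_out", "data": {"series": [[[0, 0, 0.4, 0, 0, 0, 0], [0, 0, 0.24, 0, 0, 0, 0], [0, 0, 0.07, 0, 0, 0, 0], [0, 0, 0, 0, 0, 0, 0], [0, 0, 0, 0, 0, 0, 0]]]}}

```text
t: 49.42
tcp_pos: [502.7, -65.8, 8.7]
orientation: [-0.029, 1.0, 0.0, -0.0]
force: [0.4, 0.0, -1.6]
opening: 24.6
grip_force: 59.2
```

```bash
python3 -c "
from h import *
s=st()"
```

```text
t 49.42 tcp [502.7 -65.8   8.7] yawx -176.6 tilt 0.01 F [ 0.4  0.  -1.6] T [ 0.01 -0.01 -0.02] op 24.6 gf 59.2 j [-0.13  0.17 -0.44  0.96  0.   -0.19]
```

Emit:
{"op": "carry_out", "data": {"series": [[[0, 0, 0, 0, 0, 0, 0.5], [0, 0, 0, 0, 0, 0, 0.5], [0, 0, 0, 0, 0, 0, 0.5], [0, 0, -0.9, 0, 0, 0, 0.5], [0, 0, -0.9, 0, 0, 0, 0.5]]]}}

```text
t: 50.05
tcp_pos: [502.4, -65.8, 81.5]
orientation: [-0.029, 1.0, 0.0, -0.001]
force: [0.1, 0.8, 0.9]
opening: 42.7
grip_force: 0.0
```

Emit:
{"op": "carry_out", "data": {"series": [[[-0.2, 0.95, 0, 0, 0, 0.083, 0.5], [0, 0, 0, 0, 0, 0.083, 0.5], [0, 0, 0, 0, 0, 0.083, 0.5], [0, 0, 0, 0, 0, 0.083, 0.5], [0, 0, 0, 0, 0, 0.083, 0.5]]]}}

```text
t: 50.68
tcp_pos: [508.6, -27.4, 81.0]
orientation: [0.397, 0.918, 0.0, 0.0]
force: [-0.1, -0.2, -0.6]
opening: 42.4
grip_force: 0.0
```

Emit:
{"op": "carry_out", "data": {"series": [[[0, 0, 0, 0, 0, 0.083, 0.5], [0, 0, 0, 0, 0, 0.083, 0.5], [0, 0, 0, 0, 0, 0.083, 0.5], [0, 0, 0, 0, 0, 0.083, 0.5], [0, 0, 0, 0, 0, 0, 0.5]]]}}

```text
t: 51.3
tcp_pos: [508.5, -27.4, 80.9]
orientation: [0.683, 0.73, 0.0, -0.0]
force: [-0.3, -0.2, 0.2]
opening: 42.5
grip_force: 0.0
```

```bash
python3 -c "
from h import *
s=st(); shift((548.7,87.4,s['tcp_pos'][2]))"
```

```text
t 51.3 tcp [508.5 -27.4  80.9] yawx 93.8 tilt 0.0 F [-0.3 -0.2  0.2] T [ 0.   -0.02  0.  ] op 42.5 gf 0.0 j [-0.05  0.13 -0.32  1.12  0.    1.45]
shift mm [111.9  47.8   0. ] units [2.796 1.194 0.   ]
```

Emit:
{"op": "carry_out", "data": {"series": [[[0.932, 0.398, 0, 0, 0, 0, 0.5], [0.932, 0.398, 0, 0, 0, 0, 0.5], [0.932, 0.398, 0, 0, 0, 0, 0.5], [0, 0, 0, 0, 0, 0, 0.5]]]}}

```text
t: 51.8
tcp_pos: [549.6, 89.4, 80.7]
orientation: [0.681, 0.732, 0.0, -0.0]
force: [0.1, 0.0, -0.2]
opening: 42.3
grip_force: 0.0
```

```bash
python3 -c "
from h import *
pieces('r3'); s=st(); shift((549,87.4,10.5))
t=cv2.imread('pics/r3top.png')[:,:,::-1];d=cv2.imread('pics/r3side.png')[:,:,::-1]
cv2.imwrite('pics/c12.png',np.hstack([crop(t,320,390,205,285,5),crop(d,295,385,180,260,5)]))"
```

```text
side tray [538.3 -62.2] 64
side tray [502.5 -64.2] 66
side bin [537.8 301.3] 153
side bin [477.4 302.3] 101
top tray [614.3 -60.4] 28
top bin [539.1 299.8] 45
top tray [539.2 -64.1] 27
top tray [504.1 -66.8] 27
t 51.9 tcp [548.7  87.4  80.7] yawx 93.9 tilt 0.04 F [ 0.4 -0.5  1.2] T [-0.06  0.03 -0.03] op 42.7 gf 0.0 j [ 0.16  0.21 -0.22  1.14 -0.    1.66]
shift mm [ 0.   0.4 70.2] units [0.    0.009 1.755]
```

View pics/c12.png

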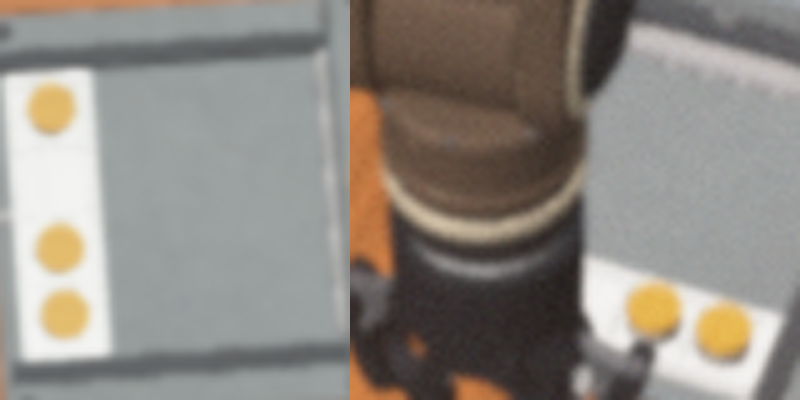

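Emit:
{"op": "carry_out", "data": {"series": [[[0, 0.009, 0.8, 0, 0, 0, 0.5], [0, 0, 0.6, 0, 0, 0, 0.5], [0, 0, 0.35, 0, 0, 0, 0.5], [0, 0, 0, 0, 0, 0, 0.5], [0, 0, 0, 0, 0, 0, 0]]]}}

```text
t: 52.52
tcp_pos: [549.9, 87.1, 11.9]
orientation: [0.684, 0.73, 0.001, 0.0]
force: [1.0, -0.6, -0.2]
opening: 25.7
grip_force: 0.0
```

Emit:
{"op": "carry_out", "data": {"series": [[[0, 0, 0, 0, 0, 0, 0], [0, 0, 0, 0, 0, 0, 0], [0, 0, 0, 0, 0, 0, 0]]]}}

```text
t: 52.9
tcp_pos: [548.8, 87.1, 12.3]
orientation: [0.684, 0.73, -0.0, 0.0]
force: [-5.1, -1.5, 5.5]
opening: 13.4
grip_force: 58.6
```

```bash
python3 -c "
from h import *
s=st()"
```

```text
t 52.9 tcp [548.8  87.1  12.3] yawx 93.7 tilt 0.02 F [-5.1 -1.5  5.5] T [-0.23  1.01  0.04] op 13.4 gf 58.6 j [ 0.16  0.26 -0.32  0.99 -0.    1.66]
```

Gripped. Push in.

Emit:
{"op": "carry_out", "data": {"series": [[[-0.1, 0, 0, 0, 0, 0, 0], [-0.25, 0, 0, 0, 0, 0, 0], [-0.35, 0, 0, 0, 0, 0, 0], [-0.4, 0, 0, 0, 0, 0, 0], [-0.4, 0, 0, 0, 0, 0, 0]]]}}

```text
t: 53.52
tcp_pos: [552.5, 27.7, 12.2]
orientation: [0.683, 0.73, 0.0, -0.001]
force: [-5.7, 2.4, 5.2]
opening: 13.5
grip_force: 58.7
```

Emit:
{"op": "carry_out", "data": {"series": [[[-0.4, 0, 0, 0, 0, 0, 0], [-0.4, 0, 0, 0, 0, 0, 0], [-0.4, 0, 0, 0, 0, 0, 0], [-0.4, 0, 0, 0, 0, 0, 0], [-0.3, 0, 0, 0, 0, 0, 0]]]}}

```text
t: 54.15
tcp_pos: [557.2, -48.5, 12.3]
orientation: [0.684, 0.73, 0.0, -0.001]
force: [-6.3, 2.7, 6.5]
opening: 13.4
grip_force: 58.7
```

Emit:
{"op": "carry_out", "data": {"series": [[[-0.2, 0, 0, 0, 0, 0, 0], [-0.1, 0, 0, 0, 0, 0, 0], [0, 0, 0, 0, 0, 0, 0]]]}}

```text
t: 54.52
tcp_pos: [558.0, -60.9, 12.2]
orientation: [0.684, 0.73, -0.001, -0.0]
force: [-6.3, -0.9, 6.3]
opening: 13.0
grip_force: 58.7
```

```bash
python3 -c "
from h import *
s=st()"
```

```text
t 54.52 tcp [558.  -60.9  12.2] yawx 93.7 tilt 0.06 F [-6.3 -0.9  6.3] T [-0.17  1.24  0.  ] op 13.0 gf 58.7 j [-0.11  0.27 -0.31  1.   -0.    1.4 ]
```

Emit:
{"op": "carry_out", "data": {"series": [[[-0.15, 0, 0, 0, 0, 0, 0], [-0.12, 0, 0, 0, 0, 0, 0], [-0.06, 0, 0, 0, 0, 0, 0], [0, 0, 0, 0, 0, 0, 0]]]}}

```text
t: 55.02
tcp_pos: [558.7, -72.6, 12.2]
orientation: [0.684, 0.73, 0.0, -0.001]
force: [-6.1, 3.7, 6.4]
opening: 13.2
grip_force: 58.8
```

Emit:
{"op": "carry_out", "data": {"series": [[[-0.06, 0, 0, 0, 0, 0, 0], [0, 0, 0, 0, 0, 0, 0]]]}}

```text
t: 55.28
tcp_pos: [558.7, -72.5, 12.2]
orientation: [0.683, 0.73, 0.002, -0.003]
force: [-6.5, 12.6, 9.2]
opening: 13.4
grip_force: 58.9
```

```bash
python3 -c "
from h import *
s=st()"
```

```text
t 55.27 tcp [558.7 -72.5  12.2] yawx 93.8 tilt 0.42 F [-6.5 12.6  9.2] T [ 2.5   1.42 -0.02] op 13.4 gf 58.9 j [-0.13  0.27 -0.3   1.    0.01  1.37]
```

Emit:
{"op": "carry_out", "data": {"series": [[[0.06, 0, 0, 0, 0, 0, 0], [0, 0, 0, 0, 0, 0, 0.5], [0, 0, 0, 0, 0, 0, 0.5], [0, 0, 0, 0, 0, 0, 0.5], [0, 0, -0.8, 0, 0, 0, 0.5]]]}}

```text
t: 55.9
tcp_pos: [557.9, -73.5, 40.9]
orientation: [0.684, 0.73, -0.001, -0.002]
force: [0.7, 0.1, 0.5]
opening: 43.0
grip_force: 0.0
```

Emit:
{"op": "carry_out", "data": {"series": [[[0, 0, -0.9, 0, 0, -0.083, 0.5], [0, 0, -0.9, 0, 0, -0.083, 0.5], [0, 0, -0.9, 0, 0, -0.083, 0.5], [0, 0, -0.8, 0, 0, -0.083, 0.5], [0, 0, 0, 0, 0, -0.083, 0.5]]]}}

```text
t: 56.52
tcp_pos: [561.5, -73.9, 186.1]
orientation: [0.31, 0.951, 0.0, 0.003]
force: [-0.7, 0.1, -0.8]
opening: 42.9
grip_force: 0.0
```

Emit:
{"op": "carry_out", "data": {"series": [[[0, 0, 0, 0, 0, -0.083, 0.5], [0, 0, 0, 0, 0, -0.083, 0.5], [0, 0, 0, 0, 0, -0.083, 0.5], [0, 0, 0, 0, 0, -0.083, 0.5], [0, 0, 0, 0, 0, 0, 0.5]]]}}

```text
t: 57.15
tcp_pos: [559.9, -73.7, 182.9]
orientation: [-0.028, 1.0, -0.0, 0.0]
force: [0.8, -0.1, 0.5]
opening: 42.7
grip_force: 0.0
```

```bash
python3 -c "
from h import *
s=st(); shift((528.2,-224.8,s['tcp_pos'][2]))
t=grab('top','r4top');d=grab('side','r4side')
print('side yellow',[(p.round(1),a) for p,a in yellow(d) if 300<p[0]<420 and 140<p[1]<240])
cv2.imwrite('pics/c13.png',np.hstack([crop(t,315,435,190,295,3),crop(d,300,420,135,240,3)]))"
```

```text
t 57.15 tcp [559.9 -73.7 182.9] yawx -176.8 tilt 0.01 F [ 0.8 -0.1  0.5] T [-0.01 -0.04  0.01] op 42.7 gf 0.0 j [-0.13  0.2  -0.01  1.36 -0.   -0.19]
shift mm [  40.2 -149.1   -0. ] units [ 1.005 -3.727 -0.   ]
side yellow [(array([411.6, 148.5]), 141), (array([385.9, 145.6]), 44), (array([372.1, 170.2]), 73)]
```

View pics/c13.png

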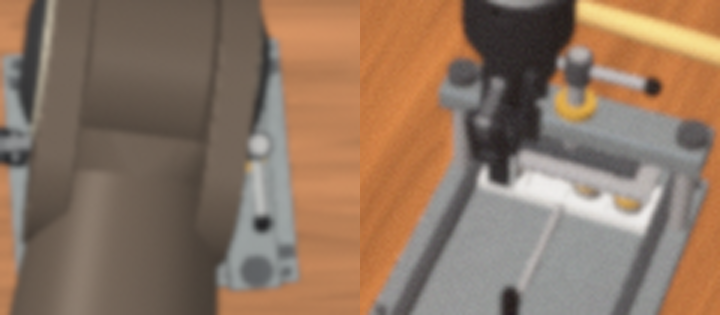

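Emit:
{"op": "carry_out", "data": {"series": [[[0.25, -0.932, 0, 0, 0, 0, 0.5], [0.25, -0.932, 0, 0, 0, 0, 0.5], [0.25, -0.932, 0, 0, 0, 0, 0.5], [0.25, -0.932, 0, 0, 0, 0, 0.5], [0, 0, 0.5, 0, 0, 0, 0.5]]]}}

```text
t: 57.88
tcp_pos: [529.0, -227.7, 164.1]
orientation: [-0.026, 1.0, -0.001, 0.001]
force: [0.7, 0.5, -0.8]
opening: 42.7
grip_force: 0.0
```

Emit:
{"op": "carry_out", "data": {"series": [[[0, 0, 0.6, 0, 0, 0, 0.5], [0, 0, 0.5, 0, 0, 0, 0.5], [0, 0, 0, 0, 0, 0, 0.5], [0, 0, 0, 0, 0, 0, 0.5]]]}}

```text
t: 58.38
tcp_pos: [528.9, -224.9, 119.8]
orientation: [-0.029, 1.0, -0.0, 0.0]
force: [0.1, 1.0, 1.1]
opening: 42.7
grip_force: 0.0
```

Emit:
{"op": "carry_out", "data": {"series": [[[0, 0, 0, 0, 0, 0, 0], [0, 0, 0, 0, 0, 0, 0], [0, 0, 0, 0, 0, 0, 0], [0, 0, 0, 0, 0, 0, 0]]]}}

```text
t: 58.88
tcp_pos: [529.1, -224.4, 119.8]
orientation: [-0.03, 1.0, 0.0, 0.001]
force: [-0.6, 3.7, 5.0]
opening: 8.0
grip_force: 58.6
```

```bash
python3 -c "
from h import *
s=st(); print(np.hypot(*(s['tcp_pos'][:2]-[568.2,-222.3])))"
```

```text
t 58.88 tcp [ 529.1 -224.4  119.8] yawx -176.6 tilt 0.09 F [-0.6  3.7  5. ] T [0.73 0.07 0.04] op 8.0 gf 58.6 j [-0.4   0.23 -0.11  1.23  0.   -0.46]
39.204688650380895
```

Emit:
{"op": "carry_out", "data": {"series": [[[-0.017, 0.18, 0.007, 0, 0, 0.088, 0], [-0.017, 0.18, 0.007, 0, 0, 0.088, 0], [-0.017, 0.18, 0.007, 0, 0, 0.088, 0], [-0.017, 0.18, 0.007, 0, 0, 0.088, 0], [-0.017, 0.18, 0.007, 0, 0, 0.088, 0]]]}}

```text
t: 59.5
tcp_pos: [542.5, -192.4, 118.5]
orientation: [0.421, 0.907, -0.0, 0.0]
force: [-2.2, 1.1, 5.3]
opening: 8.3
grip_force: 58.7
```

```bash
python3 -c "
from h import *
s=st(); print(np.hypot(*(s['tcp_pos'][:2]-[568.2,-222.3])))"
```

```text
t 59.5 tcp [ 542.5 -192.4  118.5] yawx 130.2 tilt 0.05 F [-2.2  1.1  5.3] T [0.17 0.24 0.1 ] op 8.3 gf 58.7 j [-0.34  0.23 -0.11  1.23 -0.    0.53]
39.46651698370996
```

Emit:
{"op": "carry_out", "data": {"series": [[[-0.017, 0.18, 0.007, 0, 0, 0.088, 0], [-0.017, 0.18, 0.007, 0, 0, 0.088, 0], [-0.017, 0.18, 0.007, 0, 0, 0.088, 0], [-0.017, 0.18, 0.007, 0, 0, 0.088, 0], [-0.017, 0.18, 0.007, 0, 0, 0.088, 0]]]}}

```text
t: 60.12
tcp_pos: [576.4, -183.8, 117.0]
orientation: [0.78, 0.625, 0.0, 0.0]
force: [-3.1, 1.8, 5.7]
opening: 8.4
grip_force: 58.7
```

Emit:
{"op": "carry_out", "data": {"series": [[[-0.017, 0.18, 0.007, 0, 0, 0.088, 0], [-0.017, 0.18, 0.007, 0, 0, 0.088, 0], [-0.017, 0.18, 0.007, 0, 0, 0.088, 0], [-0.017, 0.18, 0.007, 0, 0, 0.088, 0], [-0.017, 0.18, 0.007, 0, 0, 0.088, 0]]]}}

```text
t: 60.75
tcp_pos: [603.5, -205.7, 115.6]
orientation: [0.977, 0.213, 0.0, -0.0]
force: [-3.1, 3.6, 6.4]
opening: 8.2
grip_force: 58.8
```

```bash
python3 -c "
from h import *
s=st(); print(np.hypot(*(s['tcp_pos'][:2]-[568.2,-222.3])))"
```

```text
t 60.75 tcp [ 603.5 -205.7  115.6] yawx 24.6 tilt 0.03 F [-3.1  3.6  6.4] T [ 0.55  0.65 -0.06] op 8.2 gf 58.8 j [-0.33  0.35  0.04  1.26  0.    2.38]
39.00996826945611
```

Emit:
{"op": "carry_out", "data": {"series": [[[-0.017, 0.18, 0.007, 0, 0, 0.088, 0], [-0.017, 0.18, 0.007, 0, 0, 0.088, 0], [-0.017, 0.18, 0.007, 0, 0, 0.088, 0], [0, 0, 0, 0, 0, 0, 0]]]}}

```text
t: 61.25
tcp_pos: [606.6, -227.1, 114.7]
orientation: [0.998, -0.06, 0.0, -0.0]
force: [-2.3, 3.0, 6.1]
opening: 8.5
grip_force: 58.9
```

```bash
python3 -c "
from h import *
s=st(); print(np.hypot(*(s['tcp_pos'][:2]-[568.2,-222.3])))"
```

```text
t 61.25 tcp [ 606.6 -227.1  114.7] yawx -6.8 tilt 0.05 F [-2.3  3.   6.1] T [ 0.65  0.5  -0.2 ] op 8.5 gf 58.9 j [-0.36  0.37  0.07  1.27  0.    2.9 ]
38.72337835820169
```

Emit:
{"op": "carry_out", "data": {"series": [[[0, 0, 0, 0, 0, 0, 0.4], [0, 0, 0, 0, 0, 0, 0.4], [0, 0, -0.6, 0, 0, 0, 0.4], [0, 0, -0.6, 0, 0, 0, 0.4], [-0.98, 0, 0, 0, 0, -0.088, 0.4]]]}}

```text
t: 61.88
tcp_pos: [570.2, -223.4, 163.0]
orientation: [0.999, 0.036, 0.002, 0.001]
force: [-0.6, -0.6, 0.4]
opening: 34.4
grip_force: 0.0
```

Emit:
{"op": "carry_out", "data": {"series": [[[0, 0, 0, 0, 0, -0.088, 0.4], [0, 0, 0, 0, 0, -0.088, 0.4], [0, 0, 0, 0, 0, -0.088, 0.4], [0, 0, 0, 0, 0, -0.088, 0.4], [0, 0, 0, 0, 0, -0.088, 0.4]]]}}

```text
t: 62.5
tcp_pos: [567.9, -222.8, 161.6]
orientation: [0.879, 0.477, -0.0, 0.0]
force: [-0.1, -0.5, -0.0]
opening: 34.1
grip_force: 0.0
```

Emit:
{"op": "carry_out", "data": {"series": [[[0, 0, 0, 0, 0, -0.088, 0.4], [0, 0, 0, 0, 0, -0.088, 0.4], [0, 0, 0, 0, 0, -0.088, 0.4], [0, 0, 0, 0, 0, -0.088, 0.4], [0, 0, 0, 0, 0, -0.088, 0.4]]]}}

```text
t: 63.12
tcp_pos: [567.9, -222.8, 161.6]
orientation: [0.575, 0.818, -0.0, -0.0]
force: [0.9, -0.2, -0.7]
opening: 34.2
grip_force: 0.0
```

Emit:
{"op": "carry_out", "data": {"series": [[[0, 0, 0, 0, 0, -0.088, 0.4], [0, 0, 0, 0, 0, -0.088, 0.4], [0, 0, 0, 0, 0, -0.088, 0.4], [0, 0, 0, 0, 0, -0.088, 0.4], [0, 0, 0, 0, 0, -0.088, 0.4]]]}}

```text
t: 63.75
tcp_pos: [567.9, -222.8, 161.6]
orientation: [0.151, 0.988, -0.0, -0.0]
force: [0.3, 0.9, 0.8]
opening: 34.0
grip_force: 0.0
```

Emit:
{"op": "carry_out", "data": {"series": [[[0, 0, 0, 0, 0, -0.088, 0.4], [0.98, 0, 0, 0, 0, 0, 0.4], [0, 0, 0, 0, 0, 0, 0.4]]]}}

```text
t: 64.12
tcp_pos: [527.1, -217.5, 161.8]
orientation: [0.063, 0.998, -0.0, -0.001]
force: [1.1, -0.3, 0.9]
opening: 34.4
grip_force: 0.0
```

```bash
python3 -c "
from h import *
s=st(); d=s['tcp_pos'][:2]-[568.2,-222.3]; print(np.hypot(*d),np.degrees(np.arctan2(d[1],d[0])))
pieces()"
```

```text
t 64.12 tcp [ 527.1 -217.5  161.8] yawx 172.8 tilt 0.07 F [ 1.1 -0.3  0.9] T [-0.01  0.03  0.01] op 34.4 gf 0.0 j [-0.39  0.22 -0.04  1.32 -0.   -0.26]
41.373350628673705 173.3427306118526
side bin [537.9 301.3] 153
side bin [477.3 302.3] 105
top bin [539.1 299.6] 44
```

Emit:
{"op": "carry_out", "data": {"series": [[[-0.03, 0, 0.6, 0, 0, 0, 0.4], [0, 0, 0.6, 0, 0, 0, 0.4], [0, 0, 0, 0, 0, 0, 0], [0, 0, 0, 0, 0, 0, 0], [0, 0, 0, 0, 0, 0, 0]]]}}

```text
t: 64.85
tcp_pos: [530.4, -217.6, 113.6]
orientation: [0.063, 0.998, 0.0, -0.0]
force: [1.7, 2.0, -10.0]
opening: 8.3
grip_force: 58.2
```

```bash
python3 -c "
from h import *
s=st(); d=s['tcp_pos'][:2]-[568.2,-222.3]; print(np.hypot(*d),np.degrees(np.arctan2(d[1],d[0])))"
```

```text
t 64.85 tcp [ 530.4 -217.6  113.6] yawx 172.8 tilt 0.06 F [  1.7   2.  -10. ] T [ 0.24 -0.3   0.1 ] op 8.3 gf 58.2 j [-0.39  0.23 -0.12  1.22  0.   -0.26]
38.14047801276517 172.89835662624068
```

Emit:
{"op": "carry_out", "data": {"series": [[[-0.017, 0.18, 0.007, 0, 0, 0.088, 0], [-0.017, 0.18, 0.007, 0, 0, 0.088, 0], [-0.017, 0.18, 0.007, 0, 0, 0.088, 0], [-0.017, 0.18, 0.007, 0, 0, 0.088, 0], [-0.017, 0.18, 0.007, 0, 0, 0.088, 0]]]}}

```text
t: 65.47
tcp_pos: [549.0, -189.2, 112.1]
orientation: [0.503, 0.864, -0.001, -0.001]
force: [-1.6, -2.1, -9.5]
opening: 8.2
grip_force: 58.2
```

Emit:
{"op": "carry_out", "data": {"series": [[[-0.017, 0.18, 0.007, 0, 0, 0.088, 0], [-0.017, 0.18, 0.007, 0, 0, 0.088, 0], [-0.017, 0.18, 0.007, 0, 0, 0.088, 0], [-0.017, 0.18, 0.007, 0, 0, 0.088, 0], [-0.017, 0.18, 0.007, 0, 0, 0.088, 0]]]}}

```text
t: 66.1
tcp_pos: [582.8, -187.2, 110.6]
orientation: [0.835, 0.551, -0.002, -0.001]
force: [-7.0, -2.1, -6.4]
opening: 7.8
grip_force: 58.5
```

```bash
python3 -c "
from h import *
s=st(); d=s['tcp_pos'][:2]-[568.2,-222.3]; print(np.hypot(*d),np.degrees(np.arctan2(d[1],d[0])))"
```

```text
t 66.1 tcp [ 582.8 -187.2  110.6] yawx 66.8 tilt 0.24 F [-7.  -2.1 -6.4] T [-0.37  1.13 -0.07] op 7.8 gf 58.5 j [-0.31  0.31 -0.03  1.24 -0.    1.67]
38.03915213224573 67.4820533848147
```

Emit:
{"op": "carry_out", "data": {"series": [[[-0.025, 0.175, 0.007, 0, 0, 0.088, 0], [-0.025, 0.175, 0.007, 0, 0, 0.088, 0], [-0.02, 0.175, 0.007, 0, 0, 0.088, 0], [-0.017, 0.175, 0.007, 0, 0, 0.088, 0]]]}}

```text
t: 66.6
tcp_pos: [602.2, -206.2, 109.5]
orientation: [0.977, 0.213, -0.002, -0.001]
force: [-5.5, 1.9, -4.6]
opening: 8.2
grip_force: 58.6
```

```bash
python3 -c "
from h import *
s=st(); d=s['tcp_pos'][:2]-[568.2,-222.3]; print(np.hypot(*d),np.degrees(np.arctan2(d[1],d[0])))"
```

```text
t 66.6 tcp [ 602.2 -206.2  109.5] yawx 24.6 tilt 0.23 F [-5.5  1.9 -4.6] T [ 0.36  1.12 -0.03] op 8.2 gf 58.6 j [-0.33  0.36  0.03  1.25 -0.    2.38]
37.64985301967247 25.308627080923326
```

Emit:
{"op": "carry_out", "data": {"series": [[[-0.017, 0.175, 0.007, 0, 0, 0.088, 0], [-0.017, 0.175, 0.007, 0, 0, 0.088, 0], [-0.017, 0.175, 0.007, 0, 0, 0.088, 0], [0, 0, 0, 0, 0, 0, 0]]]}}

```text
t: 67.1
tcp_pos: [605.3, -226.6, 108.6]
orientation: [0.998, -0.06, -0.002, -0.001]
force: [-5.2, 3.8, -6.3]
opening: 8.1
grip_force: 58.6
```

```bash
python3 -c "
from h import *
s=st(); d=s['tcp_pos'][:2]-[568.2,-222.3]; print(np.hypot(*d),np.degrees(np.arctan2(d[1],d[0])))"
```

```text
t 67.1 tcp [ 605.3 -226.6  108.6] yawx -6.9 tilt 0.24 F [-5.2  3.8 -6.3] T [ 0.61  0.89 -0.17] op 8.1 gf 58.6 j [-0.36  0.37  0.06  1.26  0.    2.9 ]
37.336292963088226 -6.670253767809519
```

Emit:
{"op": "carry_out", "data": {"series": [[[0, 0, 0, 0, 0, 0, 0.4], [0, 0, 0, 0, 0, 0, 0.4], [0, 0, -0.6, 0, 0, 0, 0.4], [0, 0, -0.6, 0, 0, 0, 0.4], [-0.93, 0, 0, 0, 0, -0.088, 0.4]]]}}

```text
t: 67.72
tcp_pos: [573.1, -223.7, 159.8]
orientation: [0.999, 0.036, 0.003, 0.001]
force: [0.0, 0.1, 0.1]
opening: 33.8
grip_force: 0.0
```

Emit:
{"op": "carry_out", "data": {"series": [[[0, 0, 0, 0, 0, -0.088, 0.4], [0, 0, 0, 0, 0, -0.088, 0.4], [0, 0, 0, 0, 0, -0.088, 0.4], [0, 0, 0, 0, 0, -0.088, 0.4], [0, 0, 0, 0, 0, -0.088, 0.4]]]}}

```text
t: 68.35
tcp_pos: [570.9, -223.1, 158.4]
orientation: [0.879, 0.477, 0.001, 0.001]
force: [-0.1, 1.0, 0.1]
opening: 34.5
grip_force: 0.0
```

Emit:
{"op": "carry_out", "data": {"series": [[[0, 0, 0, 0, 0, -0.088, 0.4], [0, 0, 0, 0, 0, -0.088, 0.4], [0, 0, 0, 0, 0, -0.088, 0.4], [0, 0, 0, 0, 0, -0.088, 0.4], [0, 0, 0, 0, 0, -0.088, 0.4]]]}}

```text
t: 68.97
tcp_pos: [570.9, -223.1, 158.3]
orientation: [0.575, 0.818, 0.0, 0.001]
force: [-0.3, 0.2, -0.6]
opening: 34.3
grip_force: 0.0
```

Emit:
{"op": "carry_out", "data": {"series": [[[0, 0, 0, 0, 0, -0.088, 0.4], [0, 0, 0, 0, 0, -0.088, 0.4], [0, 0, 0, 0, 0, -0.088, 0.4], [0, 0, 0, 0, 0, -0.088, 0.4], [0, 0, 0, 0, 0, -0.088, 0.4]]]}}

```text
t: 69.6
tcp_pos: [570.8, -223.1, 158.4]
orientation: [0.151, 0.988, -0.0, 0.001]
force: [-0.2, 0.4, -0.1]
opening: 34.2
grip_force: 0.0
```

Emit:
{"op": "carry_out", "data": {"series": [[[0, 0, 0, 0, 0, -0.088, 0.4], [0.95, 0, 0, 0, 0, 0, 0.4], [0, 0, 0, 0, 0, 0, 0.4]]]}}

```text
t: 69.97
tcp_pos: [531.3, -218.0, 158.5]
orientation: [0.063, 0.998, -0.0, 0.001]
force: [0.2, -0.4, -0.2]
opening: 34.1
grip_force: 0.0
```

```bash
python3 -c "
from h import *
s=st(); d=s['tcp_pos'][:2]-[568.2,-222.3]; print(np.hypot(*d),np.degrees(np.arctan2(d[1],d[0])))"
```

```text
t 69.97 tcp [ 531.3 -218.   158.5] yawx 172.8 tilt 0.09 F [ 0.2 -0.4 -0.2] T [-0.  0.  0.] op 34.1 gf 0.0 j [-0.39  0.22 -0.04  1.31 -0.   -0.26]
37.16616544020161 173.39496187842772
```

Emit:
{"op": "carry_out", "data": {"series": [[[0.05, 0, 0.6, 0, 0, 0, 0.4], [0, 0, 0.6, 0, 0, 0, 0.4], [0, 0, 0, 0, 0, 0, 0], [0, 0, 0, 0, 0, 0, 0], [0, 0, 0, 0, 0, 0, 0]]]}}

```text
t: 70.6
tcp_pos: [530.8, -217.7, 109.5]
orientation: [0.063, 0.998, 0.0, 0.0]
force: [-0.5, 1.1, -4.7]
opening: 8.0
grip_force: 58.3
```

Emit:
{"op": "carry_out", "data": {"series": [[[-0.017, 0.177, 0.007, 0, 0, 0.088, 0], [-0.017, 0.177, 0.007, 0, 0, 0.088, 0], [-0.017, 0.177, 0.007, 0, 0, 0.088, 0], [-0.017, 0.177, 0.007, 0, 0, 0.088, 0], [-0.017, 0.177, 0.007, 0, 0, 0.088, 0]]]}}

```text
t: 71.22
tcp_pos: [549.2, -189.5, 108.1]
orientation: [0.503, 0.864, -0.001, -0.0]
force: [-3.1, -0.8, -4.2]
opening: 8.2
grip_force: 58.5
```

Emit:
{"op": "carry_out", "data": {"series": [[[-0.017, 0.177, 0.007, 0, 0, 0.088, 0], [-0.017, 0.177, 0.007, 0, 0, 0.088, 0], [-0.017, 0.177, 0.007, 0, 0, 0.088, 0], [-0.017, 0.177, 0.007, 0, 0, 0.088, 0]]]}}

```text
t: 71.72
tcp_pos: [576.1, -185.4, 106.9]
orientation: [0.781, 0.625, -0.001, -0.0]
force: [-5.5, -0.9, -2.4]
opening: 7.9
grip_force: 58.7
```

```bash
python3 -c "
from h import *
s=st(); d=s['tcp_pos'][:2]-[568.2,-222.3]; print(np.hypot(*d),np.degrees(np.arctan2(d[1],d[0])))"
```

```text
t 71.72 tcp [ 576.1 -185.4  106.9] yawx 77.4 tilt 0.14 F [-5.5 -0.9 -2.4] T [-0.31  1.06 -0.07] op 7.9 gf 58.7 j [-0.31  0.3  -0.06  1.22 -0.    1.48]
37.75959940954255 77.9762245719727
```

Emit:
{"op": "carry_out", "data": {"series": [[[-0.02, 0.175, 0.007, 0, 0, 0.088, 0], [-0.02, 0.175, 0.007, 0, 0, 0.088, 0], [-0.02, 0.175, 0.007, 0, 0, 0.088, 0], [-0.017, 0.175, 0.007, 0, 0, 0.088, 0], [0, 0, 0, 0, 0, 0, 0]]]}}

```text
t: 72.35
tcp_pos: [598.6, -200.6, 105.7]
orientation: [0.953, 0.304, -0.001, -0.001]
force: [-4.9, 1.3, -1.5]
opening: 8.1
grip_force: 59.0
```

```bash
python3 -c "
from h import *
s=st(); d=s['tcp_pos'][:2]-[568.2,-222.3]; print(np.hypot(*d),np.degrees(np.arctan2(d[1],d[0])))"
```

```text
t 72.35 tcp [ 598.6 -200.6  105.7] yawx 35.4 tilt 0.15 F [-4.9  1.3 -1.5] T [ 0.3   1.1  -0.26] op 8.1 gf 59.0 j [-0.32  0.35  0.01  1.24 -0.    2.2 ]
37.36930759575083 35.50965389002199
```

Emit:
{"op": "carry_out", "data": {"series": [[[-0.01, 0.1, 0.004, 0, 0, 0.05, 0], [0, 0, 0, 0, 0, 0, 0]]]}}

```text
t: 72.6
tcp_pos: [600.6, -203.8, 105.5]
orientation: [0.967, 0.254, -0.001, -0.001]
force: [-4.9, 2.5, -2.1]
opening: 8.0
grip_force: 58.8
```

```bash
python3 -c "
from h import *
s=st(); d=s['tcp_pos'][:2]-[568.2,-222.3]; print(np.hypot(*d),np.degrees(np.arctan2(d[1],d[0])))"
```

```text
t 72.6 tcp [ 600.6 -203.8  105.5] yawx 29.4 tilt 0.15 F [-4.9  2.5 -2.1] T [ 0.37  1.01 -0.21] op 8.0 gf 58.8 j [-0.33  0.35  0.02  1.24 -0.    2.3 ]
37.31811634009337 29.664773908064817
```

Emit:
{"op": "carry_out", "data": {"series": [[[-0.006, 0.07, 0.002, 0, 0, 0.035, 0], [0, 0, 0, 0, 0, 0, 0]]]}}

```text
t: 72.85
tcp_pos: [601.0, -204.5, 105.5]
orientation: [0.976, 0.22, -0.001, -0.002]
force: [-7.9, 7.2, 0.3]
opening: 8.0
grip_force: 61.2
```

Emit:
{"op": "carry_out", "data": {"series": [[[-0.006, 0.07, 0, 0, 0, 0.035, 0], [0, 0, 0, 0, 0, 0, 0]]]}}

```text
t: 73.1
tcp_pos: [601.1, -204.6, 105.5]
orientation: [0.983, 0.185, -0.002, -0.005]
force: [-12.4, 16.5, 4.4]
opening: 8.0
grip_force: 76.3
```

```bash
python3 -c "
from h import *
s=st(); d=s['tcp_pos'][:2]-[568.2,-222.3]; print(np.hypot(*d),np.degrees(np.arctan2(d[1],d[0])))"
```

```text
t 73.1 tcp [ 601.1 -204.6  105.5] yawx 21.4 tilt 0.56 F [-12.4  16.5   4.4] T [2.96 2.22 1.2 ] op 8.0 gf 76.3 j [-0.33  0.36  0.03  1.25  0.01  2.44]
37.311629224843024 28.24292549148285
```

Emit:
{"op": "carry_out", "data": {"series": [[[0, 0, 0, 0, 0, 0, 0.4], [0, 0, 0, 0, 0, 0, 0.4], [0, 0, 0, 0, 0, 0, 0.4], [0, 0, -0.8, 0, 0, 0, 0.4], [0, 0, -0.9, 0, 0, 0, 0.4]]]}}

```text
t: 73.72
tcp_pos: [603.9, -209.6, 173.8]
orientation: [0.983, 0.183, -0.0, -0.0]
force: [0.2, -0.0, 0.2]
opening: 34.4
grip_force: 0.0
```

Emit:
{"op": "carry_out", "data": {"series": [[[-1, 0, -0.3, 0, 0, 0, 0.4], [-1, 0, 0, 0, 0, 0, 0.4], [-1, 0, 0, 0, 0, 0, 0.4], [-1, 0, 0, 0, 0, 0, 0.4], [-1, 0, 0, 0, 0, 0, 0.4]]]}}

```text
t: 74.35
tcp_pos: [416.5, -282.2, 185.8]
orientation: [0.983, 0.183, 0.0, 0.001]
force: [-0.0, -1.0, 0.4]
opening: 34.5
grip_force: 0.0
```

Emit:
{"op": "carry_out", "data": {"series": [[[-1, 0, 0, 0, 0, 0, 0.4], [0, 0, 0, 0, 0, 0, 0.4], [0, 0, 0, 0, 0, 0, 0.4]]]}}

```text
t: 74.72
tcp_pos: [380.7, -296.2, 185.7]
orientation: [0.983, 0.183, 0.001, 0.0]
force: [0.2, 0.4, 0.2]
opening: 34.3
grip_force: 0.0
```

```bash
python3 -c "
from h import *
st(); pieces()
t=grab('top','f_top'); d=grab('side','f_side')
print('yel',[(p.round(1),a) for p,a in yellow(d,6) if 300<p[0]<420 and 140<p[1]<240])
for c,im in (('top',t),('side',d)):
  g=cv2.cvtColor(im,cv2.COLOR_RGB2GRAY)
  best=[]
  for ang in np.arange(15,45,1.):
    a=np.radians(ang); v=0
    for sg in (1,-1):
      u=proj(c,(568.2+sg*62*np.cos(a),-222.3+sg*62*np.sin(a),152)); v+=cv2.getRectSubPix(g,(5,5),tuple(map(float,u))).mean()
    best.append((v,ang))
  print(c,sorted(best)[:3])
print('home knob',nets.cut_out('tray_knob','side')[0]['location'],proj('side',(558.7,-72.5,59)))
"
```

```text
t 74.72 tcp [ 380.7 -296.2  185.7] yawx 21.1 tilt 0.09 F [0.2 0.4 0.2] T [-0.02  0.01 -0.01] op 34.3 gf 0.0 j [-0.66  0.04 -0.18  1.34  0.    2.11]
side bin [538.  301.2] 156
side bin [477.2 302.4] 106
top bin [538.8 300. ] 48
yel [(array([409.8, 148.9]), 160), (array([376.4, 142.6]), 16), (array([371.8, 170.5]), 70)]
top [(np.float64(148.4), np.float64(28.0)), (np.float64(151.28), np.float64(27.0)), (np.float64(151.4), np.float64(29.0))]
side [(np.float64(141.68), np.float64(27.0)), (np.float64(142.16), np.float64(28.0)), (np.float64(143.72), np.float64(26.0))]
home knob [364.0, 203.3] [349.40193444 230.57907084]
```

```bash
python3 -c "
from h import *
g=cv2.cvtColor(cv2.imread('pics/f_side.png'),cv2.COLOR_BGR2GRAY)
for k in range(0,40,4):
  u=proj('side',(558.7-.063*k,-72.5+k,50)); print(k,round(cv2.getRectSubPix(g,(3,3),tuple(map(float,u))).mean()),end='; ')
g=cv2.cvtColor(cv2.imread('pics/f_top.png'),cv2.COLOR_BGR2GRAY);print()
for k in range(-20,40,4):
  u=proj('top',(558.7-.063*k,-72.5+k,59)); print(k,round(cv2.getRectSubPix(g,(3,3),tuple(map(float,u))).mean()),end='; ')
print(manip.hand_in())"
```

```text
0 47; 4 45; 8 52; 12 63; 16 78; 20 97; 24 117; 28 135; 32 146; 36 149; 
-20 165; -16 165; -12 158; -8 128; -4 81; 0 52; 4 64; 8 104; 12 139; 16 153; 20 155; 24 155; 28 155; 32 157; 36 157; the job is handed in; nothing more can be done
None
```

The job is done and handed in at about 75 s: all three solid round pieces are in separate tray pockets, the tray is fully home, and the T-handle is screwed down to its bottom stop; the square piece and the collar stayed in the bin.

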